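# Lay blown glass blanks in the cooling rack

## Robot

A 6-joint arm with a two-finger parallel gripper is mounted at the origin on the work surface. World frame = base frame: x ahead of the robot, y to its left, z up, the work surface at z = 0. Lengths are in mm, angles in degrees, forces in N, time in s.
With the tool pointing down it reaches from about 350 to 875 mm from the base axis. Payload 4.2 kg.
Tool frame: the origin (TCP) lies midway between the tips of the shut fingers; the grasp point (between the pads) lies 19 mm behind it (arm.grip_point_offset is the distance from the TCP to the grasp point, in mm); y points along the fingers, z is the direction in which the jaws open and shut, and the axes are right-handed (so a half turn about y gives the same grasp; the last joint's range is limited). The gripper opens to 87 mm and grips with 3 to 60 N. Pads are 19 mm wide; open, the fingers measure 117 mm over their backs; the gripper's body (75 mm by 190 mm) begins 51 mm behind the grasp point.
Start: joints at [78.472, 22.042, 0.453, 0, -68.411, -14.817], TCP at [277.322, 560.082, 222.55] pointing down, gripper open.
Joint ranges: [-179.83, 179.83], [-69.29, 118.12], [-61.27, 80.66], [-181.25, 117.63], [-171.15, -9.14], [-177.46, 177.46]. Speed limits (degrees/s): [159.86, 159.86, 180, 180, 180, 180].

## Interface

Orientations are given as [roll, pitch, yaw] about the fixed x, y, z axes, in that order (R = Rz(yaw) Ry(pitch) Rx(roll)).
In Python, from rig import arm gives the robot as it stands.
- The arm moves only by the shell command python3 -m creep 'ROWS' [FORCE]. ROWS is JSON, a list of rows, each a list of 7 numbers: the shift along the tool's x, y, z in m, then the turn, a rotation vector about the tool's x, y, z in rad, then the closure, from 0 (fully open) to 1 (shut). In form: [[x, y, z, rx, ry, rz, jaw], ...]. A call has 1 to 5 rows; each row is the pose to reach, as a shift and turn from the pose measured when the call began, along the tool's axes at that moment; what a row does not reach only later rows make up. A row lasts 1/8 s, in which the tool goes at most 62.5 mm and 10.7 degrees, less where a joint would pass 70% of its speed; a pose out of reach is approached as far as the arm can. A call with a gripper value outside its range is refused whole. The fingers move at their own pace and stop on an object; FORCE is the grip in N (left out, the last holds). Time passes only in rows, so rows that repeat a pose let the fingers close. It gives the time, the measured TCP pose, the force and the opening at its end, in the units of the state.
- arm.observe(): the state, without advancing time (a new reading comes with each control period).
- arm.read_camera(name): name is "scene" or "top" or "wrist"; returns (picture, depth): 480x640x3 uint8, red, green, blue; 480x640 float32, mm along the optical axis (not along the pixel's ray), 0 where there is no reading.
- arm.get_calibration(name): a dict with "fx", "fy", "cx", "cy" (pixels), "D" ([k1, k2, p1, p2, k3] as OpenCV has them; the pictures are not rectified), "position" and "attitude" of the camera in the world. Camera axes: x right, y down, z forward; pixel columns grow to the right and rows downward; lengths in mm; the calibration is good to about 2 mm. A picture is of the moment at which its call begins: read the wrist's pose just before it. get_calibration takes no time and is no camera call; for the wrist camera it gives the pose at the moment of the call.
- arm.finish_job(): hands the job in, once; it reports no verdict.
The state is a dict: "time": time; "joint_positions": joint angles; "dq": joint speeds; "effort": joint torques, N m; "tool_pos": TCP position; "tcp_rot": TCP orientation; "force": force on the tool from outside, world axes, zero at the start; "ft_torque": the same for the moment, N m; "gripper_width": opening from 0.0 (shut) to 1.0 (fully open).
Only numpy, scipy, OpenCV 4.12 (cv2) and the standard library are available. Lean on these libraries where they do the work, as an engineer would, in place of code of your own. Each camera call takes 0.05 s, during which the arm holds its last target.

## Task

Lay the two glass blanks from the board in the two empty notch pairs of the steel cooling rack, each stem resting level in the front and the back notch, tail against the rack's end stop and bulb hanging out in front of the rack. Move the blank that already lies in the middle notches back until its tail is against the stop too, so that all three lie in one even row. It is glass: set it down gently, do not drop it, and leave the brush, the paddle and the tin where they are.

Things in the scene. Friction and masses are not known exactly. Their poses are not given: they have to be found in the camera images.
- rack: fixed cooling rack of dark steel, left or right of the robot. Origin: centre, on the table; x level from its open front (bulb side) to the end stop, roughly (0.3 rad) away from the robot; y along the row. Base plate x -70 to 95, y -113 to 113, 6 mm thick. End stop: upright plate, face at x = 90 mm, top 80 mm high. A blank pushed home has its bulb's tip at x = -93 mm
- rest_front (a point): bottom of the middle notch of the front rest, at rack x = -38, y = 0, 50 mm above the table. The rest is an upright 5 mm plate across the rack, top edge 72 mm above the table, with three 90 degree V notches at rack y = -75, 0 and 75 mm, each 22 mm deep and 44 mm wide at the top. The axis of a stem seated in a notch is 64 mm above the table
- rest_back (a point): the same for the back rest, alike, at rack x = +45 mm; each notch pair (front and back) carries one blank
- stop_right (a point): point on the face of the end stop (rack x = +90 mm) where the axis of a stem seated in the notch pair at rack y = -75 mm meets it, 64 mm above the table; this pair is empty at the start
- stop_middle (a point): the same for the notch pair at rack y = 0, where blank_c lies
- stop_left (a point): the same for the notch pair at rack y = +75 mm, empty at the start
- board: fixed dark grey fireproof board, 270 x 270 x 8 mm, on the other side of the robot from the rack, with blank_a and blank_b lying on it. Origin: centre of its underside, on the table
- blank_a: clear pale glass blank, 40 to 75 g: round stem 20 mm across, 150 mm long, with a 38 mm bulb blown on one end, 183 mm in all. Origin on the axis at the stem's middle; +x along the axis to the bulb (its centre at x = 89 mm, tail end at x = -75, balance point near x = 16); y and z turn as it rolls. Lies on the board, bulb away from the robot within 0.65 rad
- blank_b: glass blank just like blank_a, same origin and axes, lying on the board with its bulb towards the robot (within 0.65 rad). Blanks on the board rest on tail rim and bulb: the stem rises 3.2 degrees towards the bulb and the origin is 14 mm above the board's top; they can roll
- blank_c: glass blank just like blank_a, same origin and axes. Starts seated level in the middle notch pair of the rack, bulb to the front, tail 14 to 26 mm short of the stop; it slides lightly along the notches
- blank_a_tail (a point): centre of the open tail end of blank_a's stem
- blank_b_tail (a point): centre of the open tail end of blank_b's stem
- blank_c_tail (a point): centre of the open tail end of blank_c's stem
- brush: bystander: round black bench brush, 36 mm thick, 250 mm long with its wooden handle, lying at the outer side of the rack or of the board; origin on the table under the brush, near the ferrule; x towards the bristles
- paddle: bystander: graphite paddle, 75 x 50 x 10 mm plate with a wooden handle, 225 mm long in all, lying at the outer side of the rack or of the board; origin on the table under its shaft; x towards the plate
- tin: bystander: open steel tin, 68 mm across and 55 mm high, standing between the rack and the board near the robot; origin: centre of its underside
Mind the look-alikes: they are no part of the job. Leave any red look-alike of the blank_a alone. What is shaped like the blank_c but yellow is not meant.

How it is judged:
By the outcome, as a careful person would: the job done as asked, in the order asked, and still so for the second after the job is handed in, with the robot touching nothing.
It also fails if it takes over 70 s, if anything falls off the work surface, if the arm or the gripper's body presses on something with over 40 N, if the wrist force passes 120 N, or if a joint passes its speed limit or range.

## Working session

There is one attempt and no reset: what is moved stays moved. The work goes in short steps, Python scripts to look and compute and a shell command to move; the robot and the scene stay as the last step left them, time stands still between calls to the robot, and variables do not carry over. Pictures are saved under pics/ and viewed, and the job is handed in when it is done.

```bash
ls -la; mkdir -p pics; python3 - <<'E'
from rig import arm
import cv2
s=arm.observe();print(s)
for n in ("scene","top","wrist"):
    c=arm.get_calibration(n);print(n,c)
    p,d=arm.read_camera(n)
    cv2.imwrite(f"pics/{n}0.png",p[:,:,::-1])
    import numpy as np
    np.savez(f"{n}0.npz",p=p,d=d)
print(arm.grip_point_offset)
E
```

```text
total 12
drwxr-xr-x  3 agent agent 4096 Dec  6 09:23 .
drwxr-xr-x 23 root  root  4096 Dec  6 09:23 ..
drwxr-xr-x  2 agent agent 4096 Dec  6 09:23 pics
{'time': 0.0, 'joint_positions': array([ 7.84714867e+01,  2.20903668e+01,  3.78270534e-01, -3.13951491e-02,
       -6.84108875e+01, -1.48182626e+01]), 'dq': array([-0.0012459 , -0.03549233, -0.11031907, -0.01819372, -0.03363054,
        0.02697823]), 'effort': array([-5.42220841e-04, -3.90659022e+01,  1.87399399e+01,  4.21969324e+00,
        1.09592066e-02, -1.96191199e-04]), 'tool_pos': array([277.06110943, 559.54243642, 221.44722601]), 'tcp_rot': array([-8.98736438e+01,  3.25657741e-03,  1.53641645e+02]), 'force': array([ 0.12528642, -0.64502238, -0.22257575]), 'ft_torque': array([-0.02905864, -0.04310494, -0.0353214 ]), 'gripper_width': 0.9976807531385639}
scene {'fx': 616.3228693639937, 'fy': 616.3228693639937, 'cx': 320.0088499505042, 'cy': 255.6347397776744, 'D': array([-0.1995797,  0.       ,  0.       ,  0.       ,  0.       ]), 'position': array([1424.9898264 , -890.8791751 ,  876.70292082]), 'attitude': array([-121.87269618,    1.12565366,   45.97847907])}
top {'fx': 523.5079221706116, 'fy': 523.5079221706116, 'cx': 322.292731230954, 'cy': 252.63301383228082, 'D': array([-0.13471178,  0.        ,  0.        ,  0.        ,  0.        ]), 'position': array([ 381.99411741,   -2.53306634, 1349.83135505]), 'attitude': array([-1.75187381e+02,  7.97169898e-02, -9.01623688e+01])}
wrist {'fx': 340.7079498413231, 'fy': 340.7079498413231, 'cx': 315.08828604896127, 'cy': 235.73381192601332, 'D': array([0.00812864, 0.        , 0.        , 0.        , 0.        ]), 'position': array([336.36179343, 531.96176214, 383.03905762]), 'attitude': array([ 1.66082927e+02, -1.33859923e-01, -1.16365997e+02])}
18.700000000000003
```

View pics/scene0.png

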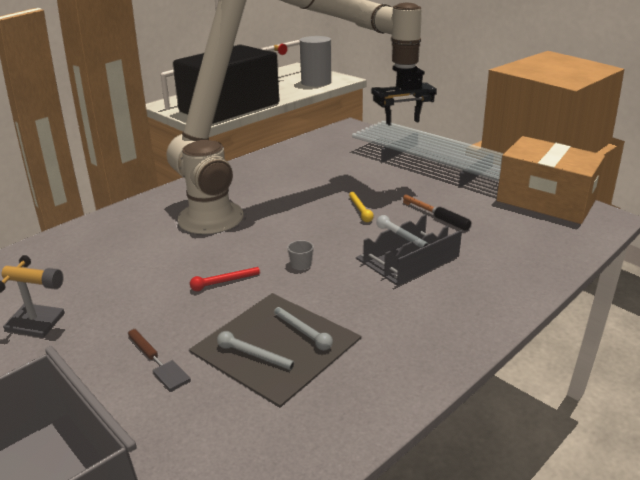

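View pics/top0.png

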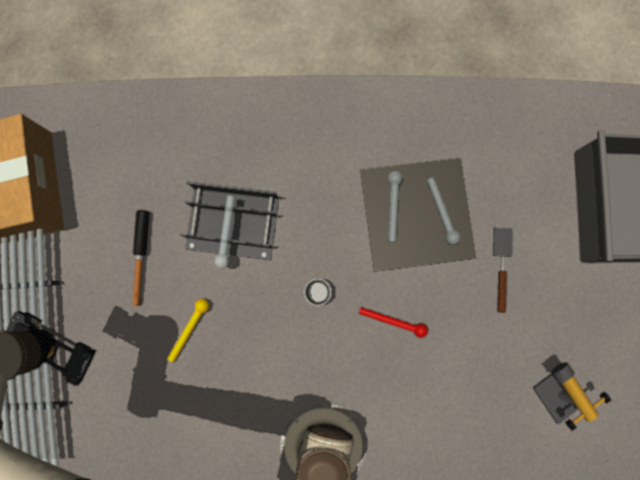

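View pics/wrist0.png

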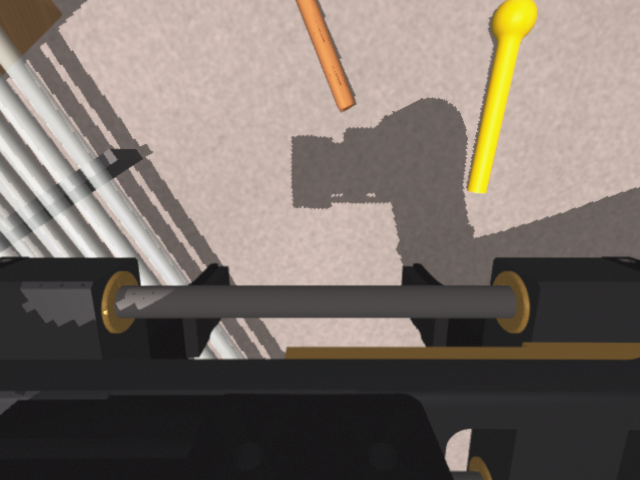

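The scene view shows the rack near (410,250) with blank_c, the board near (275,345) with two blanks, and red and yellow look-alikes. In the top view the rack is near (232,222), with blank_c running from its bulb at (222,261) to its tail at (231,198). Blank_a runs from its bulb at (395,178) to its tail at (392,240), and blank_b from its bulb at (453,237) to its tail at (432,180). The wrist view shows only the yellow look-alike and the brush handle.

```bash
cat > h.py <<'E'
import numpy as np, cv2
from scipy.spatial.transform import Rotation as Rn
from rig import arm
def cal(n):
    c=arm.get_calibration(n)
    c["K"]=np.array([[c["fx"],0,c["cx"]],[0,c["fy"],c["cy"]],[0,0,1.]])
    c["R"]=Rn.from_euler("xyz",c["attitude"],degrees=True).as_matrix()
    return c
def rays(c,px):
    u=cv2.undistortPoints(np.array(px,float).reshape(-1,1,2),c["K"],c["D"]).reshape(-1,2)
    return np.c_[u,np.ones(len(u))]@c["R"].T
def onplane(c,px,z):
    d=rays(c,px); z=np.broadcast_to(z,len(d))
    return c["position"]+d*((z-c["position"][2])/d[:,2])[:,None]
def proj(c,P):
    P=np.array(P,float).reshape(-1,3)
    rv,_=cv2.Rodrigues(c["R"].T)
    return cv2.projectPoints(P,rv,-c["R"].T@c["position"],c["K"],c["D"])[0].reshape(-1,2)
def tri(c1,p1,c2,p2):
    d1=rays(c1,p1);d2=rays(c2,p2);out=[]
    for a,b in zip(d1,d2):
        A=np.c_[a,-b];t=np.linalg.lstsq(A,c2["position"]-c1["position"],rcond=None)[0]
        q1=c1["position"]+a*t[0];q2=c2["position"]+b*t[1]
        out.append(np.r_[(q1+q2)/2,np.linalg.norm(q1-q2)])
    return np.array(out)
def snap(n,f):
    c=cal(n);p,d=arm.read_camera(n);cv2.imwrite(f"pics/{f}.png",p[:,:,::-1]);np.savez(f+".npz",p=p,d=d,**{k:c[k] for k in("K","D","R","position")})
    return c,p,d
def load(f):
    z=np.load(f+".npz");return {k:z[k] for k in("K","D","R","position")},z["p"],z["d"]
def tool():
    s=arm.observe();return s["tool_pos"],Rn.from_euler("xyz",s["tcp_rot"],degrees=True).as_matrix(),s
def togo(P,rx,jaw=None):
    """shift+rotvec in tool axes to reach TCP position P, tool x horizontal yaw rx deg (rpy -90,pitch,rx)"""
    p,R,s=tool()
    sh=R.T@(np.array(P)-p)/1000
    R2=Rn.from_euler("xyz",rx,degrees=True).as_matrix()
    rv=Rn.from_matrix(R.T@R2).as_rotvec()
    print("pos",p.round(1),"rpy",s["tcp_rot"].round(2),"shift m",sh.round(4),"rot rad",rv.round(4),"deg",round(np.degrees(np.linalg.norm(rv)),1),"rows",max(np.linalg.norm(sh)/.0625,np.degrees(np.linalg.norm(rv))/10.7).round(2))
E
python3 - <<'E'
from h import *
ct=cal("top");cs=cal("scene")
print("top z=22", onplane(ct,[(395,178),(392,240),(453,237),(432,180)],22).round(0))
print("c", onplane(ct,[(222,261),(231,198)],64).round(0))
print("board", onplane(ct,[(361,170),(461,158),(475,259),(374,271)],8).round(0))
print("rack base", onplane(ct,[(191,245),(271,258)],6).round(0))
p=cv2.imread("pics/top0.png");cv2.imwrite("pics/topz.png",cv2.resize(p[150:290,170:490],None,fx=2.5,fy=2.5,interpolation=cv2.INTER_CUBIC))
p=cv2.imread("pics/scene0.png");cv2.imwrite("pics/scz.png",cv2.resize(p[190:410,180:500],None,fx=2.5,fy=2.5,interpolation=cv2.INTER_CUBIC))
E
```

```text
top z=22 [[ 687. -190.   22.]
 [ 526. -179.   22.]
 [ 533. -337.   22.]
 [ 682. -286.   22.]]
c [[470. 247.  64.]
 [628. 227.  64.]]
board [[ 712. -103.    8.]
 [ 745. -369.    8.]
 [ 477. -398.    8.]
 [ 447. -134.    8.]]
rack base [[516. 341.   6.]
 [482. 131.   6.]]
```

View pics/topz.png

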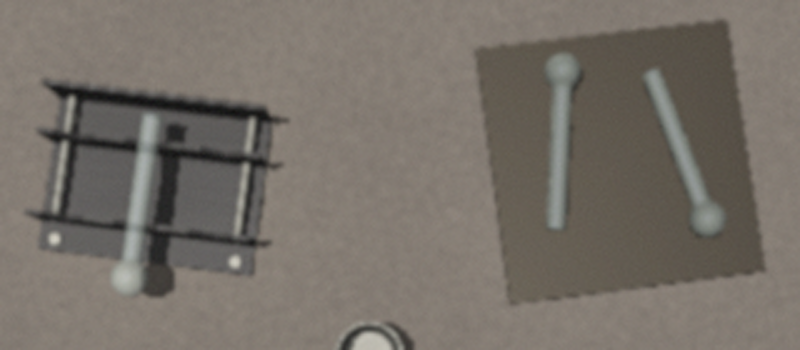

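View pics/scz.png

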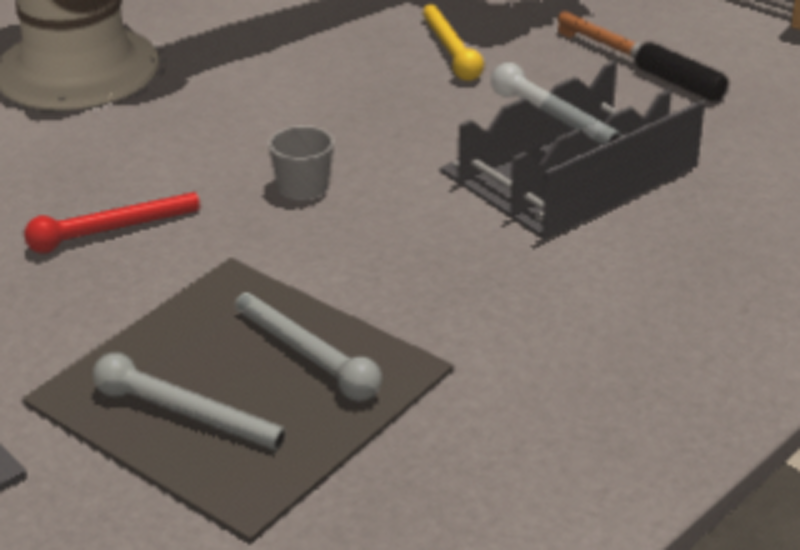

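The zoomed views agree with each other: the middle notch pair is occupied and the left and right pairs are empty. Next I'll look at the rack from close up with the wrist camera.

```bash
python3 - <<'E'
from h import *
togo([340,290,240],[-90,0,173])
E
```

```text
pos [277.2 559.7 221.7] rpy [-8.9910e+01  1.0000e-02  1.5365e+02] shift m [-0.176  -0.0179  0.2138] rot rad [-1.600e-03 -3.377e-01  2.000e-04] deg 19.4 rows 4.44
```

```bash
python3 -m creep '[[-0.04,-0.004,0.05,0,-0.08,0,0],[-0.085,-0.009,0.1,0,-0.17,0,0],[-0.125,-0.013,0.155,0,-0.25,0,0],[-0.16,-0.017,0.195,0,-0.32,0,0],[-0.176,-0.018,0.214,0,-0.338,0,0]]' 12; python3 - <<'E'
from h import *
print(arm.observe()["joint_positions"].round(1))
snap("wrist","w1")
p=cv2.imread("pics/w1.png");cv2.imwrite("pics/w1z.png",cv2.resize(p[0:300,60:500],None,fx=1.8,fy=1.8))
E
```

```text
time: 0.78
tool_pos: [339.8, 286.9, 240.4]
tcp_rot: [-89.9, -0.0, 173.0]
force: [0.5, -0.1, 0.4]
gripper_width: 0.996
[ 61.2   3.3 -21.6  -0.  -65.2  21.7]
```

View pics/w1.png

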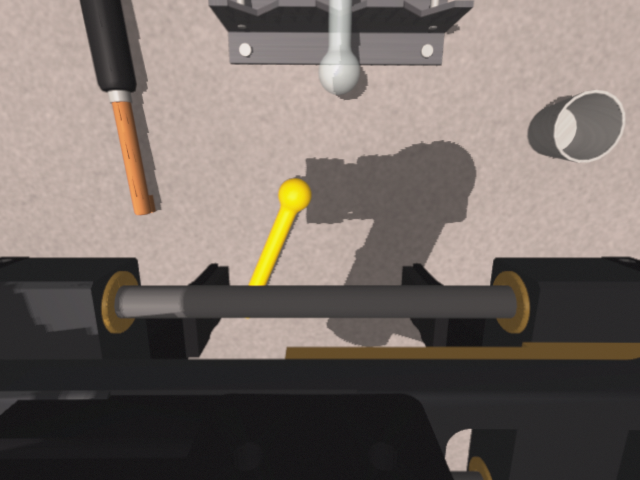

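The rack's front edge is at the top of the picture, with blank_c's bulb at (340,73), so the camera must go further forward.

```bash
python3 -m creep '[[-0.05,0,0,0,0,0,0],[-0.1,0,0,0,0,0,0],[-0.13,0,0.03,0,0,0,0],[-0.13,0,0.03,0,0,0,0]]'; python3 - <<'E'
from h import *
snap("wrist","w2")
E
python3 -m creep '[[-0.05,0.02,-0.02,0,0,0,0],[-0.05,0.06,-0.06,0,0,0,0],[-0.05,0.06,-0.06,0,0,0,0]]'; python3 - <<'E'
from h import *
print(arm.observe()["joint_positions"].round(1))
snap("wrist","w3")
E
```

```text
time: 1.32
tool_pos: [466.2, 237.9, 239.5]
tcp_rot: [-89.8, -0.1, 172.7]
force: [0.2, 1.0, -0.3]
gripper_width: 1.001
time: 1.75
tool_pos: [520.4, 293.0, 174.9]
tcp_rot: [-89.5, -0.5, 172.9]
force: [-0.1, 0.1, 0.3]
gripper_width: 1.001
[ 44.9  21.8  -7.1  -0.1 -61.8  38. ]
```

View pics/w2.png

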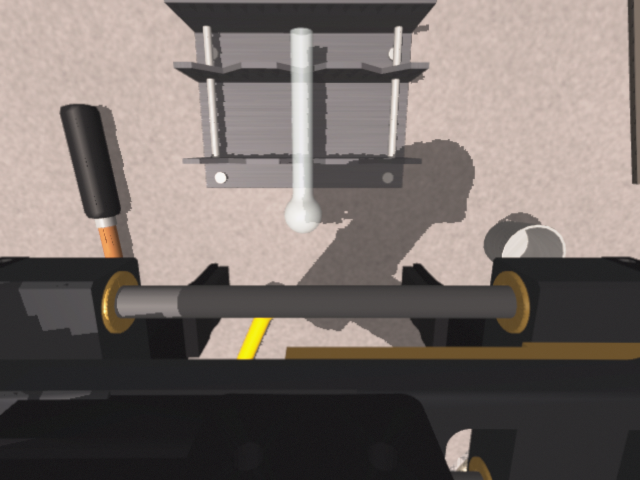

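View pics/w3.png

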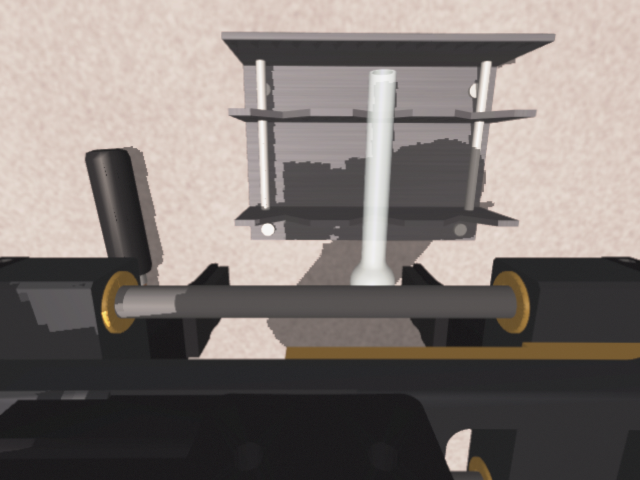

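Both views show the whole rack. In w3 the stop's top edge runs from (222,35) to (553,38), the back rest is near y=112 and the front rest near y=215. Blank_c's tail is at (382,73). I'll zoom in to pick points.

```bash
python3 - <<'E'
import cv2
p=cv2.imread("pics/w3.png");cv2.imwrite("pics/w3a.png",cv2.resize(p[20:260,215:565],None,fx=2.28,fy=2.28,interpolation=cv2.INTER_NEAREST))
p=cv2.imread("pics/w2.png");cv2.imwrite("pics/w2a.png",cv2.resize(p[0:240,160:445],None,fx=2.5,fy=2.5,interpolation=cv2.INTER_NEAREST))
E
```

```text
(no output)
```

View pics/w3a.png

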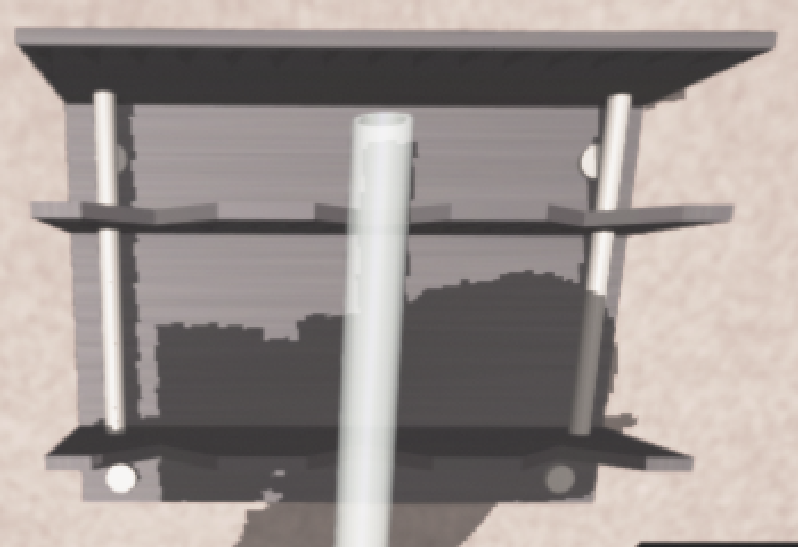

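View pics/w2a.png

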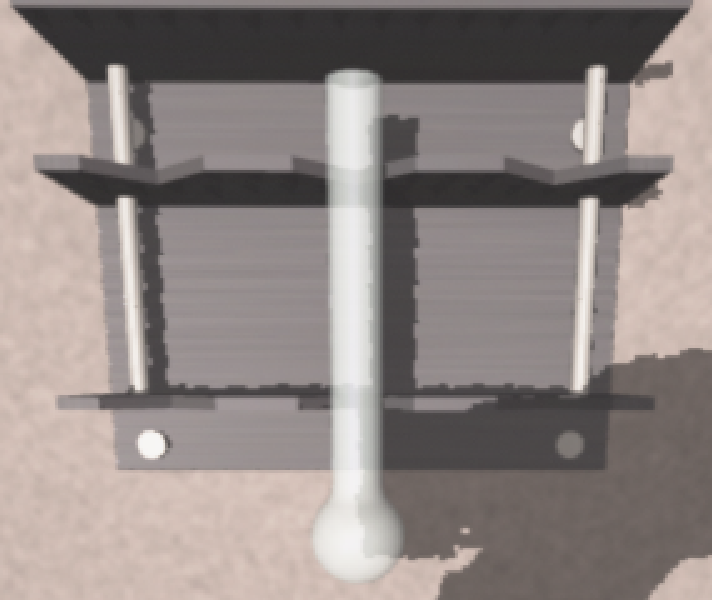

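```bash
cat > rk.py <<'E'
from h import *
c2,_,_=load("w2");c3,_,_=load("w3")
N=["stopL","stopR","baseFL","baseFR","backL","backR","backNL","backNR","frontL","frontR","tail"]
a3=np.array([(20,46),(773,48),(83,500),(594,501),(34,218),(731,220),(157,222),(588,224),(48,463),(692,463),(383,119)],float)/2.28+[215,20]
a2=np.array([(14,9),(690,10),(118,468),(606,468),(37,170),(670,171),(157,184),(555,184),(57,402),(654,403),(354,77)],float)/2.5+[160,0]
T=tri(c2,a2,c3,a3)
for n,t in zip(N,T):print(n,t.round(1))
for a,b in (("stopL","stopR"),("baseFL","baseFR"),("backL","backR"),("backNL","backNR"),("frontL","frontR")):
    i,j=N.index(a),N.index(b);d=T[j,:2]-T[i,:2];print(a,"len",np.hypot(*d).round(1),"xdir deg",np.degrees(np.arctan2(d[1],d[0])).round(2)+90,"mid",((T[i]+T[j])/2).round(1))
E
python3 rk.py
```

```text
stopL [6.646e+02 3.376e+02 7.830e+01 5.000e-01]
stopR [636.3 114.9  78.2   0.8]
baseFL [5.067e+02 3.589e+02 3.400e+00 1.000e-01]
baseFR [4.779e+02 1.345e+02 4.500e+00 1.000e-01]
backL [6.177e+02 3.440e+02 7.090e+01 1.000e-01]
backR [588.9 121.9  72.8   0.6]
backNL [613.  306.6  51.1   1.4]
backNR [593.8 158.   51.6   1. ]
frontL [5.383e+02 3.534e+02 7.440e+01 3.000e-01]
frontR [5.092e+02 1.310e+02 7.070e+01 3.000e-01]
tail [6.343e+02 2.287e+02 6.500e+01 5.000e-01]
stopL len 224.5 xdir deg -7.25 mid [6.505e+02 2.262e+02 7.830e+01 6.000e-01]
baseFL len 226.2 xdir deg -7.310000000000002 mid [4.923e+02 2.467e+02 3.900e+00 1.000e-01]
backL len 223.9 xdir deg -7.400000000000006 mid [6.033e+02 2.329e+02 7.190e+01 3.000e-01]
backNL len 149.9 xdir deg -7.359999999999999 mid [603.4 232.3  51.4   1.2]
frontL len 224.3 xdir deg -7.450000000000003 mid [5.238e+02 2.422e+02 7.250e+01 3.000e-01]
```

Measured heights agree with the text: stop top 78, rests 72, notch bottom 51, base about 4 mm, and row lengths 224–226 and 150 mm. That puts the rack origin near (561.3, 237.8) with yaw -7.35°. Blank_c's tail is about 16.5 mm short of the stop. Next is the board.

```bash
python3 - <<'E'
from h import *
togo([560,100,240],[-90,0,125])
togo([600,-40,250],[-90,0,85])
E
```

```text
pos [521.2 292.6 177.4] rpy [-89.62  -0.28 172.89] shift m [-0.062  -0.0617  0.1868] rot rad [-0.0083  0.8359  0.0018] deg 47.9 rows 4.48
pos [521.2 292.6 177.4] rpy [-89.62  -0.28 172.89] shift m [-0.119  -0.0711  0.3208] rot rad [-9.100e-03  1.534e+00 -1.200e-03] deg 87.9 rows 8.21
```

```bash
python3 -m creep '[[-0.012,-0.03,0.03,0,0.17,0,0],[-0.025,-0.06,0.075,0,0.34,0,0],[-0.037,-0.062,0.11,0,0.5,0,0],[-0.05,-0.062,0.15,0,0.67,0,0],[-0.062,-0.062,0.187,0,0.836,0,0]]';  python3 - <<'E'
from h import *
togo([600,-40,250],[-90,0,85])
E
```

```text
time: 2.42
tool_pos: [559.7, 98.7, 242.6]
tcp_rot: [-89.7, 0.2, 124.7]
force: [0.3, 0.9, 0.5]
gripper_width: 1.003
pos [559.7  98.7 242.6] rpy [-89.74   0.15 124.74] shift m [-0.137  -0.0068  0.046 ] rot rad [-0.0035  0.6935 -0.0042] deg 39.7 rows 3.71
```

```bash
python3 -m creep '[[-0.035,0,0.01,0,0.17,0,0],[-0.07,-0.004,0.025,0,0.34,0,0],[-0.105,-0.006,0.04,0,0.52,0,0],[-0.137,-0.007,0.046,0,0.69,0,0],[-0.137,-0.007,0.046,0,0.69,0,0]]';  python3 - <<'E'
from h import *
snap("wrist","w4")
E
python3 -m creep '[[-0.04,0.03,0.03,0,0,0,0],[-0.05,0.05,0.06,0,0,0,0],[-0.05,0.05,0.06,0,0,0,0]]';  python3 - <<'E'
from h import *
snap("wrist","w5");print(tool()[2]["joint_positions"].round(1))
E
```

```text
time: 3.05
tool_pos: [600.2, -41.6, 252.0]
tcp_rot: [-90.1, 0.3, 85.1]
force: [0.3, 0.7, -0.8]
gripper_width: 1.001
time: 3.48
tool_pos: [532.5, -85.3, 201.4]
tcp_rot: [-89.8, 0.3, 85.3]
force: [0.3, 0.5, 1.1]
gripper_width: 1.001
[  8.3  14.8 -13.2   0.3 -61.9 -13.1]
```

View pics/w4.png

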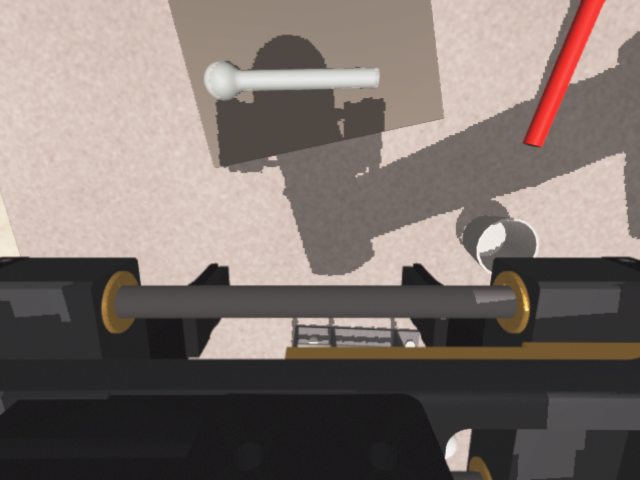

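View pics/w5.png

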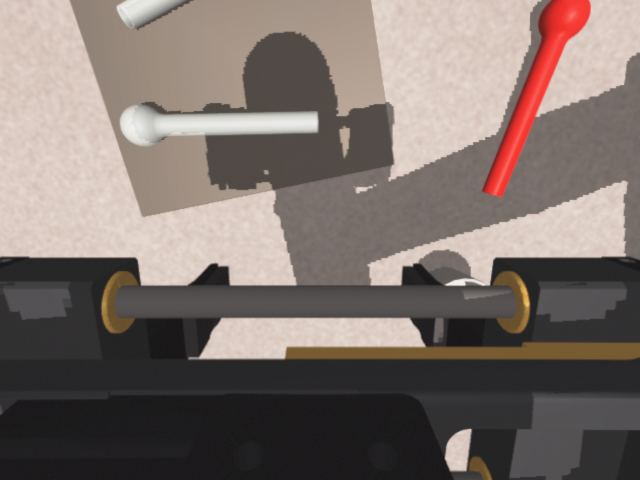

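In w4, blank_a runs from its bulb at (222,80) to its tail at (378,77). In w5 it runs from its bulb at (143,125) to its tail at (318,122). I'll extract axis points by mask and triangulate.

```bash
cat > bl.py <<'E'
from h import *
def blank(f,seed,thr=185):
    """mask of blank near seed -> bulb centre px, tail-end px, axis"""
    c,p,d=load(f)
    hsv=cv2.cvtColor(p,cv2.COLOR_RGB2HSV)
    m=((p.min(2)>thr-30)&(hsv[...,2]>thr)&(p[...,1].astype(int)>=p[...,0].astype(int)-4)).astype(np.uint8)
    m=cv2.morphologyEx(m,cv2.MORPH_CLOSE,np.ones((5,5)))
    n,l,st,_=cv2.connectedComponentsWithStats(m)
    k=l[seed[1],seed[0]]; assert k>0
    mm=(l==k).astype(np.uint8)
    dt=cv2.distanceTransform(mm,cv2.DIST_L2,5)
    r=dt.max();b=np.array(np.unravel_index(dt.argmax(),dt.shape))[::-1].astype(float)
    ys,xs=np.nonzero(mm);P=np.c_[xs,ys].astype(float)
    far=P[np.argmax(np.linalg.norm(P-b,axis=1))]
    a=(far-b)/np.linalg.norm(far-b)
    S=P[(P-b)@a>1.5*r]
    mu=S.mean(0);w,V=np.linalg.eigh(np.cov((S-mu).T));a=V[:,1]*np.sign(V[:,1]@a)
    t=(S-mu)@a; near=np.abs((S-mu)@[-a[1],a[0]])<2
    tail=mu+a*np.percentile(t[near],99.5)
    rad=np.abs((S-mu)@[-a[1],a[0]]);
    return c,b,mu,a,tail,r,2*np.percentile(rad,97),st[k,4]
if __name__=="__main__":
    A=blank("w4",(300,78));B=blank("w5",(250,123))
    for X in(A,B):print([np.round(x,2) for x in X[1:]])
    T=tri(A[0],[A[4],A[1]],B[0],[B[4],B[1]]);print(T.round(1),np.linalg.norm(T[0]-T[1]))
    for X in (A,B):
        print(onplane(X[0],[X[4],X[1]],[18,27]).round(1))
E
python3 bl.py; python3 - <<'E'
import cv2,numpy as np
p=cv2.imread("pics/w5.png");q=cv2.imread("pics/w4.png")
cv2.imwrite("pics/z45.png",np.vstack([cv2.resize(p[90:160,110:330],None,fx=3.5,fy=3.5),cv2.resize(q[45:115,190:410],None,fx=3.5,fy=3.5)]))
E
```

```text
[array([219.,  80.]), array([308.98,  78.14]), array([ 1.  , -0.02]), array([377.98,  76.85]), np.float32(14.0), np.float64(14.88), np.int32(2964)]
[array([138., 127.]), array([237.82, 123.54]), array([ 1.  , -0.02]), array([316.86, 121.69]), np.float32(15.4), np.float64(17.12), np.int32(3853)]
[[ 5.231e+02 -1.767e+02  2.660e+01  5.000e-01]
 [ 6.871e+02 -1.853e+02  3.540e+01  1.200e+00]] 164.45793996066078
[[ 521.4 -178.    18. ]
 [ 689.4 -187.6   27. ]]
[[ 523.1 -177.6   18. ]
 [ 690.9 -185.7   27. ]]
```

View pics/z45.png

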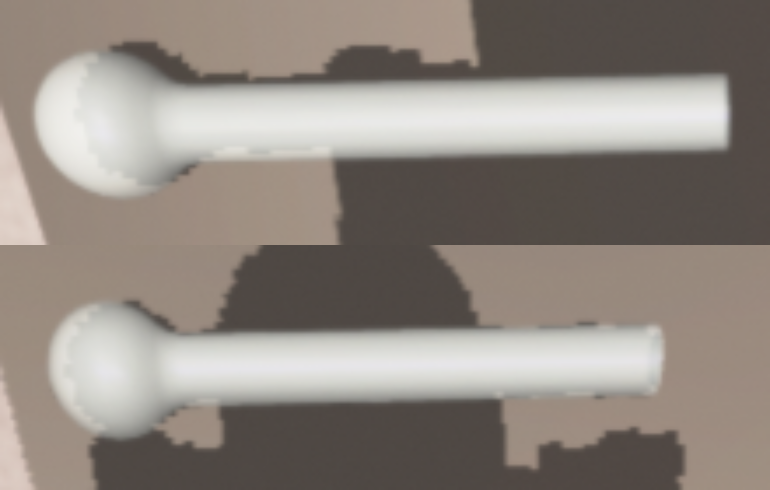

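```bash
python3 - <<'E'
from h import *
A,_,_=load("w4");B,_,_=load("w5")
T=tri(A,[(223,80.6),(378,77)],B,[(140.9,125.4),(317.8,122)]);print(T.round(1))
b,t=[(onplane(A,[x],z)[0]+onplane(B,[y],z)[0])/2 for x,y,z in(((223,80.6),(140.9,125.4),27),((378,77),(317.8,122),22))]
print(b,t,np.linalg.norm(b-t),np.degrees(np.arctan2(*(b-t)[1::-1])))
u=(b-t)/np.linalg.norm(b-t)
G=b-u*75;print("grasp at x=14:",G)
togo([G[0],G[1],120],[-90,0,np.degrees(np.arctan2(u[1],u[0]))])
E
```

```text
[[ 6.836e+02 -1.854e+02  3.550e+01  1.100e+00]
 [ 5.223e+02 -1.768e+02  2.340e+01  1.000e-01]]
[ 686.59896984 -186.78780978   27.        ] [ 522.20159834 -177.03477085   22.        ] 164.76230613779424 -3.3951501499690835
grasp at x=14: [ 611.76508852 -182.34821473   24.72399398]
pos [535.  -85.  202.7] rpy [-90.07   0.26  85.33] shift m [-0.0904  0.0833 -0.0843] rot rad [ 0.0045  1.5486 -0.0026] deg 88.7 rows 8.29
```

The length comes to 164.8 mm (expected 164) and yaw is -3.4°, both consistent. The bulb height reads about 8 mm high because its shaded centre is hard to pick. The tail reads 23 mm, which fits its rim. I'll go above the grasp point.

```bash
python3 -m creep '[[-0.018,0,-0.017,0,0.18,0,0.2],[-0.036,0.02,-0.034,0,0.36,0,0.2],[-0.054,0.04,-0.05,0,0.54,0,0.2],[-0.072,0.06,-0.067,0,0.72,0,0.2],[-0.09,0.073,-0.084,0,0.9,0,0.2]]';  python3 - <<'E'
from h import *
togo([611.8,-182.3,120],[-90,0,-3.4])
print(tool()[2]["joint_positions"].round(1))
E
```

```text
time: 4.15
tool_pos: [613.5, -181.5, 130.5]
tcp_rot: [-90.3, 0.0, 33.6]
force: [-0.1, -0.0, -0.1]
gripper_width: 0.802
pos [ 613.5 -181.5  130.5] rpy [-9.033e+01  3.000e-02  3.358e+01] shift m [-0.0018  0.0105  0.0003] rot rad [0.0057 0.6455 0.0013] deg 37.0 rows 3.46
[ -1.9  27.5  -4.8   0.3 -57.5 -54.7]
```

```bash
python3 -m creep '[[-0.001,0,0,0,0.18,0,0.2],[-0.001,0.02,0,0,0.36,0,0.2],[-0.002,0.05,0,0,0.54,0,0.2],[-0.002,0.07,0,0.004,0.645,0,0.2],[-0.002,0.07,0,0.004,0.645,0,0.2]]';  python3 - <<'E'
from h import *
togo([611.8,-182.3,11],[-90,0,-3.4])
snap("wrist","w6")
E
```

```text
time: 4.78
tool_pos: [612.6, -182.0, 59.8]
tcp_rot: [-90.1, -0.0, -3.2]
force: [0.2, 1.5, 0.9]
gripper_width: 0.798
pos [ 612.6 -182.    59.8] rpy [-9.008e+01 -3.000e-02 -3.180e+00] shift m [-0.0008  0.0488 -0.0003] rot rad [0.0013 0.0038 0.0005] deg 0.2 rows 0.78
```

View pics/w6.png

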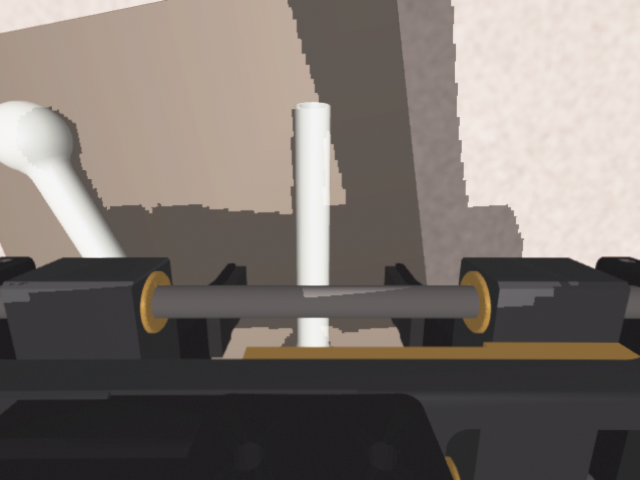

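The stem is centred between the fingers (313 px against cx 315) and parallel to tool x, with the tail at (313,104). I'll descend and grip.

```bash
python3 -m creep '[[0,0.025,0,0,0,0,0.2],[0,0.04,0,0,0,0,0.2],[0,0.048,0,0,0,0,0.2],[0,0.048,0,0,0,0,0.2]]' 15; python3 - <<'E'
from h import *
p,R,s=tool();print(p,s["force"])
E
python3 -m creep '[[0,0,0,0,0,0,0.6],[0,0,0,0,0,0,0.9],[0,0,0,0,0,0,1],[0,0,0,0,0,0,1]]' 15
```

```text
time: 5.32
tool_pos: [613.6, -182.3, 13.1]
tcp_rot: [-90.1, -0.1, -3.1]
force: [0.2, 0.2, -0.1]
gripper_width: 0.801
[ 613.56476244 -182.32437903   13.08892889] [ 0.16759042  0.23234009 -0.09465424]
time: 5.82
tool_pos: [613.6, -182.4, 13.3]
tcp_rot: [-90.1, -0.2, -3.1]
force: [0.2, 0.7, -0.4]
gripper_width: 0.426
```

```bash
python3 -m creep '[[0,0,0,0,0,0,1],[0,0,0,0,0,0,1],[0,0,0,0,0,0,1],[0,0,0,0,0,0,1]]' 15;python3 -m creep '[[0,-0.005,0,0,0,0,1],[0,-0.02,0,0,0,0,1],[0,-0.05,0,0,0,0,1],[0,-0.09,0,0,0,0,1]]' 15; python3 - <<'E'
from h import *
snap("wrist","w7")
E
```

```text
time: 6.32
tool_pos: [613.7, -182.4, 13.3]
tcp_rot: [-90.1, -0.2, -3.1]
force: [-0.6, -0.2, -0.2]
gripper_width: 0.229
time: 6.82
tool_pos: [612.9, -182.2, 104.4]
tcp_rot: [-90.1, -0.1, -3.1]
force: [0.6, -0.6, 0.4]
gripper_width: 0.226
```

View pics/w7.png

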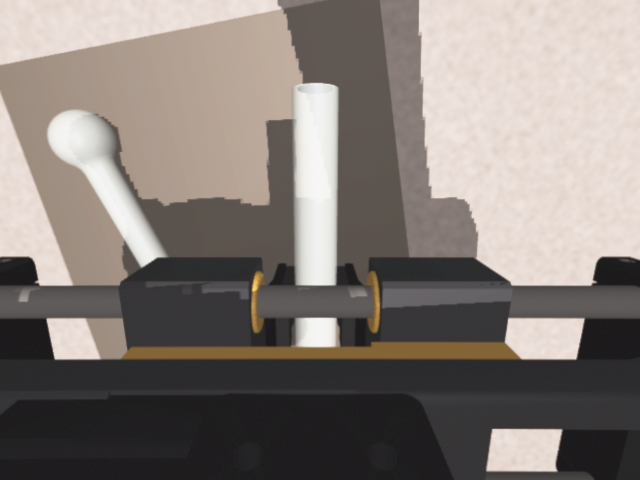

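Blank_a is held: the opening is 19.7 mm and the tail shows at (316,87) below the camera. Now I'll work out where the tail sits in the tool frame.

```bash
cat > inhand.py <<'E'
from h import *
import sys
def tailtool(f,px,ys=(-4,-6,-8,-11)):
    # camera pose relative to tool now (tool fixed cam)
    c=cal("wrist");p,R,s=tool()
    d=(rays(c,[px])@R)[0]; o=R.T@(c["position"]-p)
    print("cam in tool",o.round(1))
    for y in ys: print("tool y",y,"->",(o+d*((y-o[1])/d[1])).round(1))
if __name__=="__main__":
    tailtool("",tuple(map(float,sys.argv[1:3])))
    c,p,d=load(sys.argv[3])
    cv2.imwrite("pics/ih.png",cv2.resize(p[60:200,240:400,::-1],None,fx=4,fy=4,interpolation=cv2.INTER_CUBIC))
E
python3 inhand.py 316 88 w7
```

```text
cam in tool [ -64.5 -161.4    1. ]
tool y -4 -> [-91.   -4.    1.4]
tool y -6 -> [-90.7  -6.    1.4]
tool y -8 -> [-90.3  -8.    1.4]
tool y -11 -> [-89.8 -11.    1.4]
```

View pics/ih.png

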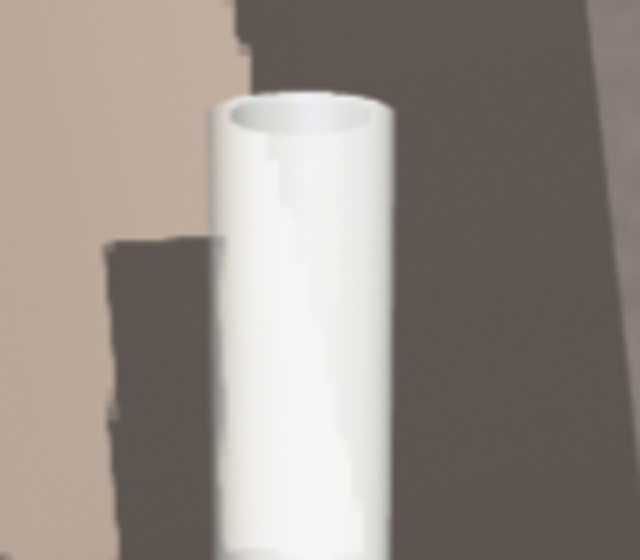

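The opening's ellipse (axis ratio about 0.22) fits a stem that is still 3.2° tail-down in the grip. The tail is about 90.5 mm behind the TCP, and the axis about 11 mm above the TCP once levelled. I'll carry it to the left notch pair while turning half round.

```bash
python3 - <<'E'
from h import *
togo([625,-50,175],[-90,0,42])
E
```

```text
pos [ 616.8 -183.1  111.7] rpy [-90.24  -0.79  -3.01] shift m [ 0.002  -0.0638  0.133 ] rot rad [ 0.0094 -0.7855  0.0113] deg 45.0 rows 4.21
```

```bash
python3 -m creep '[[0,-0.02,0.01,0,-0.12,0,1],[0,-0.04,0.035,0,-0.28,0,1],[0.001,-0.06,0.07,0,-0.45,0,1],[0.002,-0.064,0.105,0,-0.62,0,1],[0.002,-0.064,0.133,0,-0.785,0,1]]' 15; python3 - <<'E'
from h import *
togo([630,90,175],[-90,0,87])
E
```

```text
time: 7.5
tool_pos: [625.4, -48.7, 177.1]
tcp_rot: [-90.8, -0.5, 42.3]
force: [0.5, 0.0, -0.8]
gripper_width: 0.224
pos [625.4 -48.7 177.1] rpy [-90.83  -0.53  42.32] shift m [0.0967 0.0016 0.0995] rot rad [ 0.0173 -0.7799  0.0031] deg 44.7 rows 4.18
```

```bash
python3 -m creep '[[0.02,0,0.02,0,-0.16,0,1],[0.04,0,0.04,0,-0.32,0,1],[0.06,0,0.06,0,-0.48,0,1],[0.08,0,0.08,0.01,-0.64,0,1],[0.097,0.001,0.1,0.015,-0.78,0,1]]' 15; python3 - <<'E'
from h import *
togo([600,210,170],[-90,0,131])
E
```

```text
time: 8.12
tool_pos: [630.0, 91.5, 176.7]
tcp_rot: [-90.3, -0.1, 87.3]
force: [-0.0, -1.2, -0.2]
gripper_width: 0.227
pos [630.   91.5 176.7] rpy [-90.26  -0.15  87.29] shift m [0.1169 0.0069 0.0356] rot rad [ 5.300e-03 -7.629e-01  7.000e-04] deg 43.7 rows 4.09
```

```bash
python3 -m creep '[[0.024,0,0.007,0,-0.15,0,1],[0.048,0.002,0.014,0,-0.31,0,1],[0.072,0.004,0.021,0,-0.47,0,1],[0.095,0.006,0.028,0,-0.62,0,1],[0.117,0.007,0.036,0.005,-0.763,0,1]]' 15; python3 - <<'E'
from h import *
togo([564.5,313,130],[-90,3.2,172.65])
E
```

```text
time: 8.75
tool_pos: [599.4, 210.9, 170.9]
tcp_rot: [-90.1, -0.0, 131.3]
force: [0.5, -0.4, 0.3]
gripper_width: 0.222
pos [599.4 210.9 170.9] rpy [-9.0090e+01 -2.0000e-02  1.3129e+02] shift m [ 0.0997  0.041  -0.0411] rot rad [-0.0186 -0.7218  0.0532] deg 41.5 rows 3.88
```

```bash
python3 -m creep '[[0.025,0,-0.01,-0.004,-0.18,0.013,1],[0.05,0.01,-0.02,-0.009,-0.36,0.026,1],[0.075,0.02,-0.03,-0.014,-0.54,0.04,1],[0.0997,0.035,-0.041,-0.0186,-0.722,0.053,1],[0.0997,0.041,-0.041,-0.0186,-0.722,0.053,1]]' 15; python3 - <<'E'
from h import *
snap("wrist","w8")
togo([564.5,313,75],[-90,3.2,172.65])
E
```

```text
time: 9.38
tool_pos: [563.4, 314.3, 129.9]
tcp_rot: [-90.0, 3.2, 172.8]
force: [-0.1, -0.8, -0.1]
gripper_width: 0.225
pos [563.6 313.2 129.3] rpy [-89.95   3.13 172.65] shift m [ 0.002   0.0543 -0.    ] rot rad [-0.0008  0.      0.0013] deg 0.1 rows 0.87
```

View pics/w8.png

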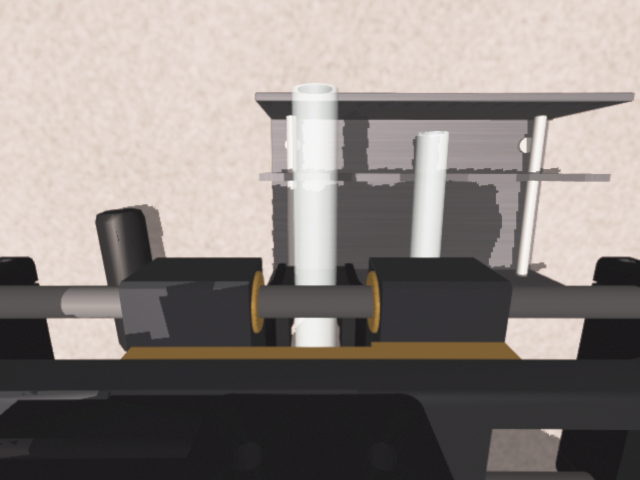

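The held stem is directly over the left notch pair, with its tail at (315,88), still above and in front of the stop. I'll check this against the rack frame.

```bash
cat >> h.py <<'E'
O=np.array([561.3,237.8]);_a=np.radians(-7.35);U=np.array([np.cos(_a),np.sin(_a)]);V=np.array([-np.sin(_a),np.cos(_a)])
def rack(P):
    P=np.atleast_2d(P)[:,:3];q=P[:,:2]-O;return np.c_[q@U,q@V,P[:,2]].round(1)
def world(r): return np.r_[O+r[0]*U+r[1]*V,r[2]]
E
python3 - <<'E'
from h import *
c,p,d=load("w8")
print(rack(onplane(c,[(257,101),(633,101)],80)))
print("tail held",rack(onplane(c,[(315.5,88.5)],140)))
print("c tail",rack(onplane(c,[(432,134)],64)))
pt,R,s=tool();print("tcp",rack(pt))
cv2.imwrite("pics/w8z.png",cv2.resize(p[75:215,240:640,::-1],None,fx=2,fy=2,interpolation=cv2.INTER_CUBIC))
E
```

```text
[[  89.9  112.    80. ]
 [  89.9 -111.    80. ]]
tail held [[ 83.6  77.2 140. ]]
c tail [[72.8  1.2 64. ]]
tcp [[ -7.4  75.  129.3]]
```

View pics/w8z.png

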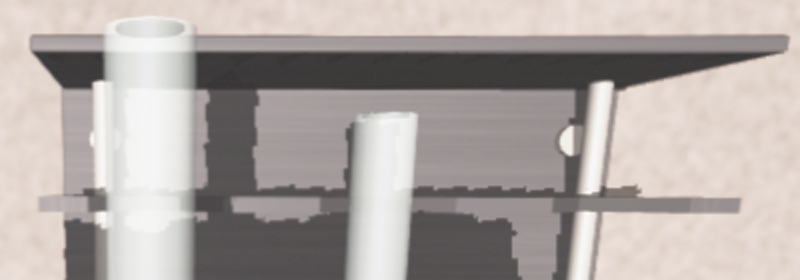

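The rack reads 89.9 for the stop, as it should, and the tail is 6 mm short of it. I'll lower it in stages.

```bash
python3 -m creep '[[0,0.03,0,0,0,0,1],[0,0.055,0,0,0,0,1],[0,0.066,0,0,0,0,1],[0,0.066,0,0,0,0,1]]' 15; python3 -m creep '[[0,0.002,0,0,0,0,1],[0,0.004,0,0,0,0,1],[0,0.006,0,0,0,0,1],[0,0.006,0,0,0,0,1]]' 15
```

```text
time: 9.93
tool_pos: [567.4, 312.0, 63.4]
tcp_rot: [-89.9, 3.1, 172.6]
force: [0.4, -0.1, -0.3]
gripper_width: 0.225
time: 10.42
tool_pos: [567.7, 312.0, 57.4]
tcp_rot: [-89.9, 3.1, 172.6]
force: [-0.5, 0.1, -0.9]
gripper_width: 0.221
```

```bash
python3 -m creep '[[0.001,0.001,0,0,0,0,1],[0.002,0.002,0,0,0,0,1],[0.002,0.003,0,0,0,0,1],[0.002,0.003,0,0,0,0,1]]' 15; python3 - <<'E'
from h import *
snap("wrist","w9");p,R,s=tool();print(rack(p),s["force"],s["ft_torque"])
E
```

```text
time: 10.92
tool_pos: [566.0, 312.5, 54.5]
tcp_rot: [-90.0, 3.1, 172.6]
force: [-0.7, 0.8, 0.7]
gripper_width: 0.223
[[-4.9 74.8 54.6]] [-1.15425891  1.33008154  0.40897715] [0.31338656 0.25313869 0.00277819]
```

View pics/w9.png

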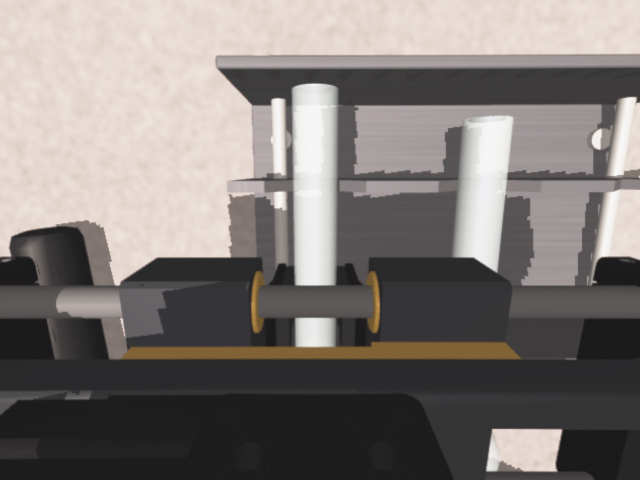

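The tail at (316,88) is between the stop and the back rest, and the stem is in the left notch. I'll keep lowering until it touches.

```bash
for i in 1; do python3 -m creep '[[0,0.0005,0,0,0,0,1],[0,0.001,0,0,0,0,1],[0,0.001,0,0,0,0,1]]' 15; python3 - <<'E'
from h import *
p,R,s=tool();print(rack(p),s["force"].round(2),s["ft_torque"].round(2))
E
done;  python3 -m creep '[[0,0.0005,0,0,0,0,1],[0,0.001,0,0,0,0,1],[0,0.001,0,0,0,0,1]]' 15; python3 - <<'E'
from h import *
p,R,s=tool();print(rack(p),s["force"].round(2),s["ft_torque"].round(2))
E
```

```text
time: 11.35
tool_pos: [566.1, 312.6, 54.4]
tcp_rot: [-90.0, 3.2, 172.6]
force: [-2.6, 0.1, 4.6]
gripper_width: 0.226
[[-4.8 74.8 54.4]] [-2.63  0.1   4.63] [ 0.04  0.76 -0.02]
time: 11.72
tool_pos: [566.2, 312.6, 54.3]
tcp_rot: [-90.0, 3.2, 172.6]
force: [-3.2, -0.2, 8.1]
gripper_width: 0.226
[[-4.7 74.8 54.3]] [-3.23 -0.18  8.09] [-0.11  1.12 -0.08]
```

```bash
python3 -m creep '[[0,-0.0006,0,0,0,-0.005,1],[0,-0.0008,0,0,0,-0.01,1],[0,-0.0008,0,0,0,-0.01,1]]' 8; python3 - <<'E'
from h import *
p,R,s=tool();print(rack(p),s["force"].round(2),s["ft_torque"].round(2))
E
```

```text
time: 12.1
tool_pos: [566.2, 312.5, 54.6]
tcp_rot: [-90.0, 2.6, 172.6]
force: [-0.5, 0.7, -0.3]
gripper_width: 0.225
[[-4.7 74.8 54.6]] [-0.52  0.74 -0.3 ] [ 0.1   0.13 -0.01]
```

```bash
python3 -m creep '[[0,0.0005,0,0,0,0,1],[0,0.0008,0,0,0,0,1],[0,0.0008,0,0,0,0,1]]' 8; python3 - <<'E'
from h import *
p,R,s=tool();print(rack(p),s["force"].round(2),s["ft_torque"].round(2))
E
python3 -m creep '[[0,0.0005,0,0,0,0,1],[0,0.0005,0,0,0,0,1]]' 8; python3 - <<'E'
from h import *
p,R,s=tool();print(rack(p),s["force"].round(2),s["ft_torque"].round(2))
E
```

```text
time: 12.48
tool_pos: [566.3, 312.6, 54.3]
tcp_rot: [-90.0, 2.6, 172.6]
force: [-2.0, -0.5, 5.4]
gripper_width: 0.225
[[-4.6 74.8 54.3]] [-2.05 -0.5   5.36] [-0.08  0.69 -0.03]
time: 12.72
tool_pos: [566.3, 312.6, 54.3]
tcp_rot: [-90.0, 2.6, 172.6]
force: [-3.2, -0.1, 5.4]
gripper_width: 0.223
[[-4.6 74.8 54.3]] [-3.21 -0.12  5.38] [-0.11  0.7  -0.03]
```

In contact at about 5 N and level to within half a degree, so I'll release.

```bash
python3 -m creep '[[0,0,0,0,0,0,0.72],[0,0,0,0,0,0,0.65],[0,0,0,0,0,0,0.55],[0,0,0,0,0,0,0.55]]' 8; python3 -m creep '[[0,-0.015,0,0,0,0,0.55],[0,-0.05,0,0,0,0,0.55],[0,-0.09,0,0,0,0,0.5],[0,-0.11,0,0,0,0,0.5]]' 8;python3 - <<'E'
from h import *
snap("wrist","w10");p,R,s=tool();print(rack(p),s["force"].round(2))
E
```

```text
time: 13.22
tool_pos: [566.3, 312.5, 54.0]
tcp_rot: [-89.9, 2.6, 172.6]
force: [-0.7, -0.9, -0.2]
gripper_width: 0.431
time: 13.72
tool_pos: [562.4, 314.1, 168.1]
tcp_rot: [-90.2, 2.8, 172.6]
force: [-0.2, -0.2, -0.1]
gripper_width: 0.49
[[ -7.9  76.5 170.5]] [-0.3   0.61  2.16]
```

View pics/w10.png

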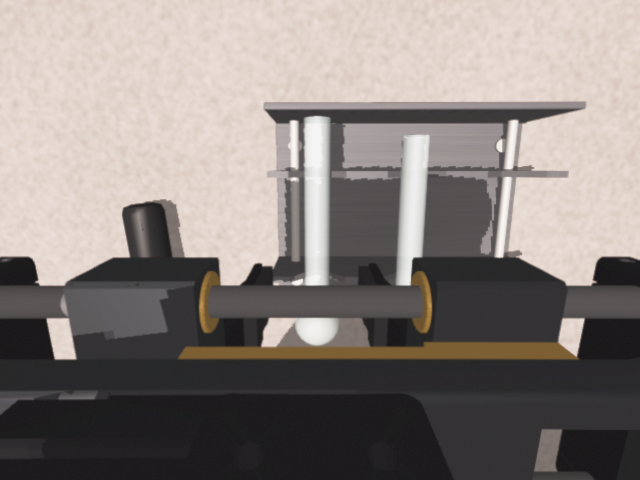

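Blank_a lies in the left notch pair, its tail at (317,119) just short of the stop. Now blank_b: I'll go over the board to measure it from two camera places.

```bash
python3 - <<'E'
from h import *
togo([530,60,215],[-90,0,185])
E
```

```text
pos [563.3 314.7 170.5] rpy [-90.32   3.   172.65] shift m [-0.0019 -0.046   0.2566] rot rad [-0.     -0.2154 -0.0528] deg 12.7 rows 4.17
```

```bash
python3 -m creep '[[0,-0.02,0.02,0,0,0,0.3],[0,-0.035,0.08,0,-0.06,-0.02,0.2],[-0.001,-0.046,0.14,0,-0.12,-0.053,0.2],[-0.002,-0.046,0.2,0,-0.18,-0.053,0.2],[-0.002,-0.046,0.257,0,-0.215,-0.053,0.2]]' 8; python3 - <<'E'
from h import *
togo([480,-200,215],[-90,0,195])
togo([465,-350,215],[-90,0,199])
E
```

```text
time: 14.4
tool_pos: [529.6, 57.8, 215.6]
tcp_rot: [-90.0, 0.1, -174.9]
force: [0.9, -0.4, 0.9]
gripper_width: 0.794
pos [529.6  57.8 215.6] rpy [-9.0010e+01  5.0000e-02 -1.7494e+02] shift m [0.0721 0.0005 0.2524] rot rad [ 1.000e-04 -1.736e-01 -9.000e-04] deg 9.9 rows 4.2
pos [529.6  57.8 215.6] rpy [-9.0010e+01  5.0000e-02 -1.7494e+02] shift m [0.1003 0.0005 0.4005] rot rad [ 1.000e-04 -2.434e-01 -9.000e-04] deg 13.9 rows 6.61
```

```bash
python3 -m creep '[[0.014,0,0.055,0,-0.03,0,0.2],[0.028,0,0.11,0,-0.07,0,0.2],[0.043,0,0.165,0,-0.1,0,0.2],[0.058,0,0.22,0,-0.14,0,0.2],[0.072,0,0.28,0,-0.18,0,0.2]]' 8; python3 - <<'E'
from h import *
togo([465,-340,215],[-90,0,199])
E
```

```text
time: 15.02
tool_pos: [481.9, -229.1, 216.0]
tcp_rot: [-90.0, 0.1, -164.5]
force: [1.3, -0.9, -0.6]
gripper_width: 0.805
pos [ 481.9 -229.1  216. ] rpy [-8.9980e+01  1.1000e-01 -1.6451e+02] shift m [0.0459 0.001  0.1023] rot rad [-0.0005 -0.0613 -0.0018] deg 3.5 rows 1.79
```

```bash
python3 -m creep '[[0.022,0,0.05,0,-0.03,0,0.2],[0.046,0,0.102,0,-0.06,0,0.2],[0.046,0,0.102,0,-0.06,0,0.2]]' 8; python3 - <<'E'
from h import *
snap("wrist","w11")
E
python3 -m creep '[[-0.04,0.03,0.01,0,0,0,0.2],[-0.065,0.05,0.02,0,0,0,0.2],[-0.065,0.05,0.02,0,0,0,0.2]]' 8; python3 - <<'E'
from h import *
snap("wrist","w12");print(tool()[0],tool()[2]["joint_positions"].round(1))
import numpy as np
p=cv2.imread("pics/w11.png");q=cv2.imread("pics/w12.png")
cv2.imwrite("pics/z1112.png",np.vstack([p[:260],q[:260]]))
E
```

```text
time: 15.4
tool_pos: [463.6, -342.9, 215.6]
tcp_rot: [-90.0, 0.1, -161.4]
force: [-0.4, -0.0, -1.0]
gripper_width: 0.798
time: 15.82
tool_pos: [532.6, -337.2, 163.4]
tcp_rot: [-90.2, -0.1, -161.1]
force: [-0.5, -0.0, 0.4]
gripper_width: 0.8
[ 532.26882956 -337.70485329  164.85476539] [-1.770e+01  2.510e+01 -3.400e+00 -1.000e-01 -6.160e+01  1.266e+02]
```

View pics/z1112.png

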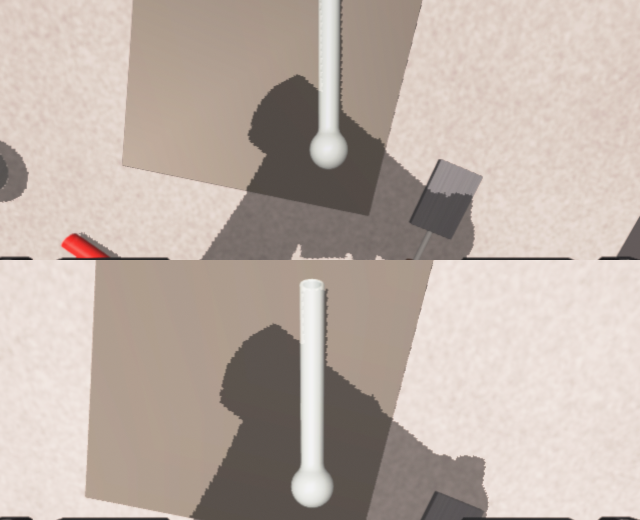

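In w11 blank_b's bulb is at (328,150). In w12 its bulb is at (312,227) and its tail at (312,25). Paddle and red look-alike are clear of the work.

```bash
python3 - <<'E'
from h import *
A,_,_=load("w11");B,_,_=load("w12")
T=tri(A,[(328.5,149.5)],B,[(312,227.3)]);print(T.round(1))
b=(onplane(A,[(328.5,149.5)],27)+onplane(B,[(312,227.3)],27))[0]/2
print(onplane(A,[(328.5,149.5)],27),onplane(B,[(312,227.3)],27))
t=onplane(B,[(312,25)],18)[0]
yaw=np.degrees(np.arctan2(*(b-t)[1::-1]));print(b,t,np.linalg.norm(b-t),yaw)
u=(b-t)/np.linalg.norm(b-t);G=b-u*75;print("G",G)
togo([G[0],G[1],60],[-90,0,yaw])
E
```

```text
[[ 5.321e+02 -3.332e+02  3.100e+01  2.000e-01]]
[[ 532.16677499 -333.22884044   27.        ]] [[ 531.25791946 -333.57580922   27.        ]]
[ 531.71234723 -333.40232483   27.        ] [ 686.6371104 -280.8153631   18.       ] 163.85380920022138 -161.25096465956193
G [ 602.62529881 -309.3319529    22.88047417]
pos [ 532.3 -337.7  164.9] rpy [-9.0080e+01 -1.0000e-02 -1.6116e+02] shift m [-0.0758  0.1048 -0.004 ] rot rad [0.0015 0.0016 0.0003] deg 0.1 rows 2.07
```

The length is 163.9 mm (expected 164) and the bulb height 31 (expected 27, within error). I'll go to the grasp.

```bash
python3 -m creep '[[-0.04,0.03,-0.002,0,0,0,0.2],[-0.076,0.07,-0.004,0,0,0,0.2],[-0.076,0.105,-0.004,0,0,0,0.2],[-0.076,0.105,-0.004,0,0,0,0.2]]' 8; python3 - <<'E'
from h import *
snap("wrist","w13")
togo([602.6,-309.3,13],[-90,0,-161.25])
E
```

```text
time: 16.38
tool_pos: [600.8, -307.9, 57.9]
tcp_rot: [-90.3, -0.3, -161.1]
force: [0.6, -0.1, -0.5]
gripper_width: 0.801
pos [ 602.3 -308.9   60.5] rpy [-9.009e+01 -8.000e-02 -1.611e+02] shift m [-0.0002  0.0475  0.0006] rot rad [0.0015 0.0025 0.0013] deg 0.2 rows 0.76
```

View pics/w13.png

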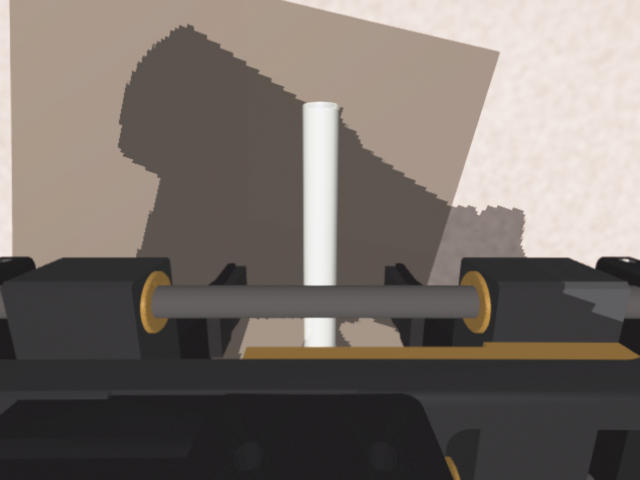

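The stem at column 320 is about 2 mm toward tool +z, so I'll correct that while descending.

```bash
python3 -m creep '[[0,0.025,0.002,0,0,0,0.2],[0,0.04,0.002,0,0,0,0.2],[0,0.0475,0.002,0,0,0,0.2],[0,0.0475,0.002,0,0,0,0.3],[0,0.0475,0.002,0,0,0,0.6]]' 15; python3 -m creep '[[0,0,0,0,0,0,0.9],[0,0,0,0,0,0,1],[0,0,0,0,0,0,1],[0,0,0,0,0,0,1],[0,0,0,0,0,0,1]]' 15;python3 -m creep '[[0,0,0,0,0,0,1],[0,0,0,0,0,0,1]]'
```

```text
time: 17.05
tool_pos: [603.5, -311.0, 13.9]
tcp_rot: [-90.0, -0.0, -161.1]
force: [0.3, 0.1, -0.3]
gripper_width: 0.666
time: 17.68
tool_pos: [603.5, -311.0, 13.9]
tcp_rot: [-90.0, -0.0, -161.1]
force: [0.6, 0.3, -0.0]
gripper_width: 0.224
time: 17.92
tool_pos: [603.5, -311.0, 13.9]
tcp_rot: [-90.0, -0.0, -161.1]
force: [0.2, -0.9, 0.5]
gripper_width: 0.223
```

```bash
python3 -m creep '[[0,-0.005,0,0,0,0,1],[0,-0.02,0,0,0,0,1],[0,-0.06,0,0,0,0,1],[0,-0.11,0,0,0,0,1],[0,-0.15,0,0,0,0,1]]' 15; python3 - <<'E'
from h import *
snap("wrist","w14")
c,p,d=load("w14");cv2.imwrite("pics/ih2.png",cv2.resize(p[60:260,200:440,::-1],None,fx=3,fy=3,interpolation=cv2.INTER_CUBIC))
togo([560,-50,195],[-90,0,185])
E
```

```text
time: 18.55
tool_pos: [604.1, -311.3, 167.7]
tcp_rot: [-89.9, 0.1, -161.1]
force: [1.0, -1.4, 0.6]
gripper_width: 0.223
pos [ 606.8 -312.8  174.3] rpy [ -89.45    0.57 -161.01] shift m [-0.0415 -0.0228 -0.2635] rot rad [-0.0083  0.2441 -0.011 ] deg 14.0 rows 4.28
```

View pics/ih2.png

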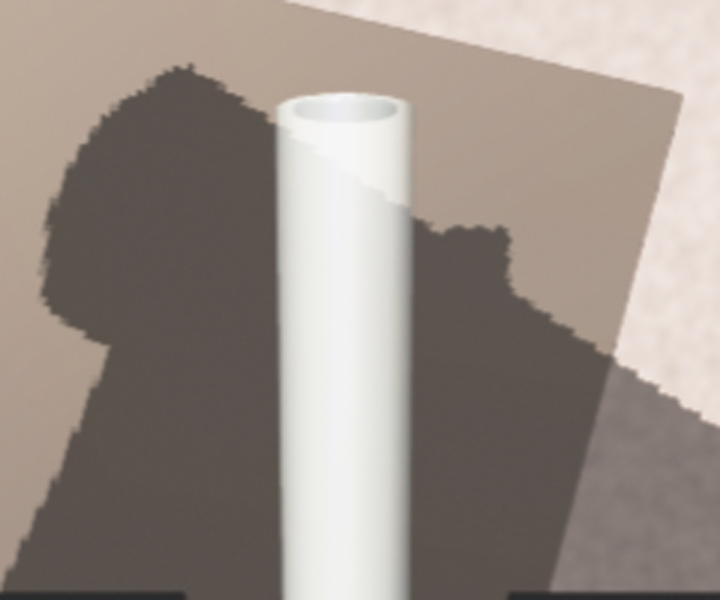

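Blank_b is held with its tail at (315,96), which is about 87 mm behind the TCP. I'll carry it to the right notch pair.

```bash
python3 -m creep '[[-0.005,-0.005,-0.03,0,0.03,0,1],[-0.015,-0.012,-0.09,0,0.08,0,1],[-0.025,-0.02,-0.15,0,0.14,0,1],[-0.034,-0.023,-0.21,-0.008,0.2,-0.011,1],[-0.0415,-0.023,-0.2635,-0.008,0.244,-0.011,1]]' 15; python3 - <<'E'
from h import *
P=world((-3,-75,130));print(P);togo(P,[-90,3,172.65])
E
```

```text
time: 19.23
tool_pos: [559.9, -48.1, 196.8]
tcp_rot: [-90.0, 0.2, -175.1]
force: [0.5, 0.3, -1.3]
gripper_width: 0.225
[548.72988911 163.80005194 130.        ]
pos [559.9 -48.1 196.8] rpy [-8.9990e+01  1.6000e-01 -1.7506e+02] shift m [-0.0069  0.0668 -0.2121] rot rad [0.0057 0.2145 0.0494] deg 12.6 rows 3.56
```

```bash
python3 -m creep '[[-0.001,0,-0.04,0,0.04,0.01,1],[-0.003,0,-0.1,0,0.1,0.02,1],[-0.005,0.015,-0.16,0.003,0.16,0.04,1],[-0.007,0.04,-0.212,0.006,0.2145,0.049,1],[-0.007,0.066,-0.212,0.006,0.2145,0.049,1]]' 15; python3 - <<'E'
from h import *
c,p,d=snap("wrist","w15")
togo(world((-3,-75,65)),[-90,3,172.65])
pt,R,s=tool();print(rack(pt))
E
```

```text
time: 19.85
tool_pos: [549.0, 167.6, 131.5]
tcp_rot: [-90.1, 3.1, 172.9]
force: [1.1, -0.4, -1.3]
gripper_width: 0.224
pos [546.4 165.  127.3] rpy [-89.85   2.7  172.8 ] shift m [0.0004 0.0623 0.0007] rot rad [-0.0026  0.0026  0.0051] deg 0.4 rows 1.0
[[ -5.5 -74.1 127.3]]
```

View pics/w15.png

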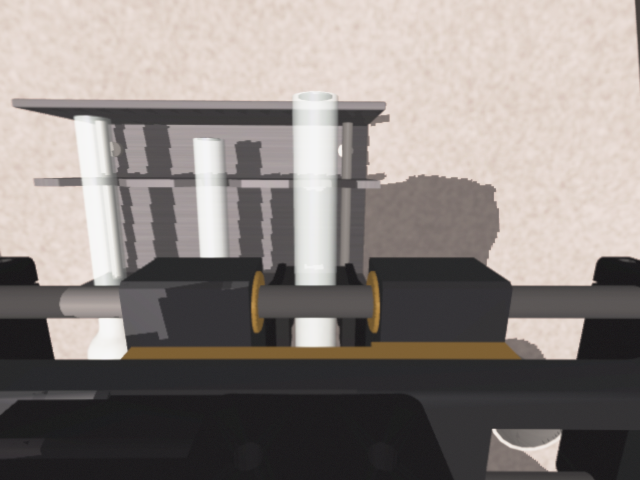

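The held stem is over the right notch pair, and blank_a and blank_c are undisturbed on the left. Lowering.

```bash
python3 -m creep '[[0,0.03,0,0,0,0,1],[0.0005,0.055,0.0005,0,0.002,0.005,1],[0.0005,0.0625,0.0005,0,0.002,0.005,1],[0.0005,0.0625,0.0005,0,0.002,0.005,1]]' 15; python3 - <<'E'
from h import *
togo(world((-4,-75,56.5)),[-90,2.8,172.65])
pt,R,s=tool();print(rack(pt),s["force"],s["ft_torque"])
E
```

```text
time: 20.4
tool_pos: [549.2, 163.8, 65.6]
tcp_rot: [-89.9, 3.0, 172.7]
force: [0.7, -0.5, -0.6]
gripper_width: 0.225
pos [549.2 163.8  65.6] rpy [-89.87   3.03 172.67] shift m [0.002  0.009  0.0001] rot rad [-0.0023  0.0003 -0.0041] deg 0.3 rows 0.15
[[ -2.5 -74.9  65.6]] [ 0.71039419 -0.54341056 -0.61062636] [0.00704729 0.10341528 0.01256316]
```

```bash
python3 -m creep '[[0.001,0.003,0,0,0,-0.004,1],[0.002,0.006,0,0,0,-0.004,1],[0.002,0.009,0,0,0,-0.004,1],[0.002,0.009,0,0,0,-0.004,1]]' 15; python3 -m creep '[[0,0.0008,0,0,0,0,1],[0,0.0015,0,0,0,0,1],[0,0.0015,0,0,0,0,1]]' 15; python3 - <<'E'
from h import *
pt,R,s=tool();print(rack(pt),s["force"].round(2),s["ft_torque"].round(2))
E
```

```text
time: 20.9
tool_pos: [547.6, 163.9, 56.3]
tcp_rot: [-89.9, 2.8, 172.7]
force: [-0.1, 0.6, -0.5]
gripper_width: 0.229
time: 21.28
tool_pos: [547.8, 163.9, 55.2]
tcp_rot: [-89.8, 2.8, 172.7]
force: [-0.4, -1.4, 2.9]
gripper_width: 0.223
[[ -4.  -75.1  55.2]] [-0.43 -1.45  2.91] [-0.27  0.24  0.  ]
```

```bash
python3 -m creep '[[0,0.0005,0,0,0,0,1],[0,0.0008,0,0,0,0,1],[0,0.0008,0,0,0,0,1]]' 8; python3 - <<'E'
from h import *
pt,R,s=tool();print(rack(pt),s["force"].round(2),s["ft_torque"].round(2))
E
```

```text
time: 21.65
tool_pos: [547.8, 163.8, 55.0]
tcp_rot: [-89.8, 2.8, 172.7]
force: [-2.7, -0.5, 5.6]
gripper_width: 0.222
[[ -3.9 -75.2  55. ]] [-2.73 -0.48  5.58] [-0.31  0.62 -0.03]
```

Contact is the same as for blank_a (about 5.6 N at z = 55), so I'll release and rise.

```bash
python3 -m creep '[[0,0,0,0,0,0,0.72],[0,0,0,0,0,0,0.65],[0,0,0,0,0,0,0.55],[0,0,0,0,0,0,0.55]]' 8; python3 -m creep '[[0.001,-0.015,0,0,0,0,0.55],[0.003,-0.05,0,0,0,0,0.55],[0.005,-0.09,0,0,0,0,0.6],[0.006,-0.12,0,0,0,0,0.7]]' 8;python3 - <<'E'
from h import *
snap("wrist","w16");p,R,s=tool();print(rack(p),s["force"].round(2))
togo(world((-190,75,200)),[-90,0,172.65])
E
```

```text
time: 22.15
tool_pos: [547.8, 163.8, 54.8]
tcp_rot: [-89.8, 2.8, 172.7]
force: [0.3, 0.4, 0.1]
gripper_width: 0.432
time: 22.65
tool_pos: [536.4, 166.0, 177.5]
tcp_rot: [-89.9, 3.0, 172.7]
force: [0.1, 0.4, -0.0]
gripper_width: 0.358
[[-13.6 -73.2 181.7]] [ 1.4  -0.02  2.64]
pos [538.4 166.9 181.7] rpy [-90.16   3.34 172.75] shift m [ 0.1747 -0.0281 -0.1486] rot rad [ 0.0029  0.0019 -0.0582] deg 3.3 rows 3.7
```

View pics/w16.png

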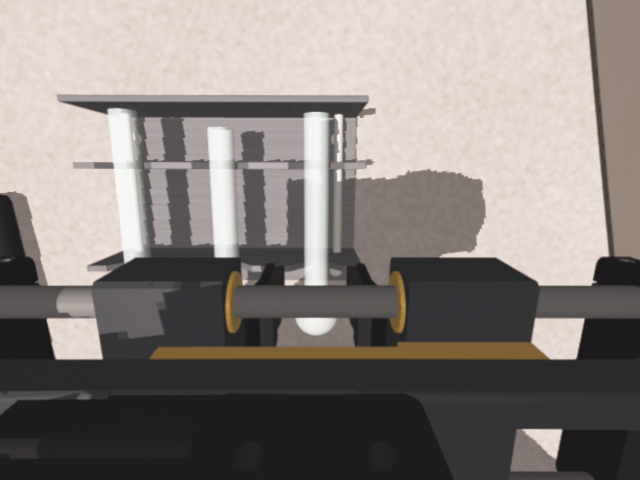

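All three lie in their notches: tails at (123,112), (220,130) and (316,116), with the stop edge near y=100–115. Now I'll close the fingers and push them home from the front by the bulb, the right one first.

```bash
python3 - <<'E'
from h import *
togo(world((-130,-75,170)),[-90,0,172.65])
E
```

```text
pos [538.4 166.9 181.7] rpy [-90.16   3.34 172.75] shift m [0.1169 0.0049 0.0016] rot rad [ 0.0029  0.0019 -0.0582] deg 3.3 rows 1.87
```

```bash
python3 -m creep '[[0.055,0.002,0,0,0,-0.03,1],[0.117,0.005,0.0016,0,0,-0.058,1],[0.117,0.005,0.0016,0,0,-0.058,1],[0.117,0.005,0.0016,0,0,-0.058,1],[0.117,0.005,0.0016,0,0,-0.058,1]]' 10; python3 - <<'E'
from h import *
togo(world((-130,-75,53)),[-90,0,172.65])
snap("wrist","w17")
E
```

```text
time: 23.32
tool_pos: [423.6, 180.4, 170.4]
tcp_rot: [-90.2, 0.1, 172.7]
force: [0.1, -0.0, -0.2]
gripper_width: 0.007
pos [423.6 180.4 170.4] rpy [-9.0210e+01  7.0000e-02  1.7273e+02] shift m [0.0009 0.1174 0.0008] rot rad [ 0.0036  0.0014 -0.0011] deg 0.2 rows 1.88
```

View pics/w17.png

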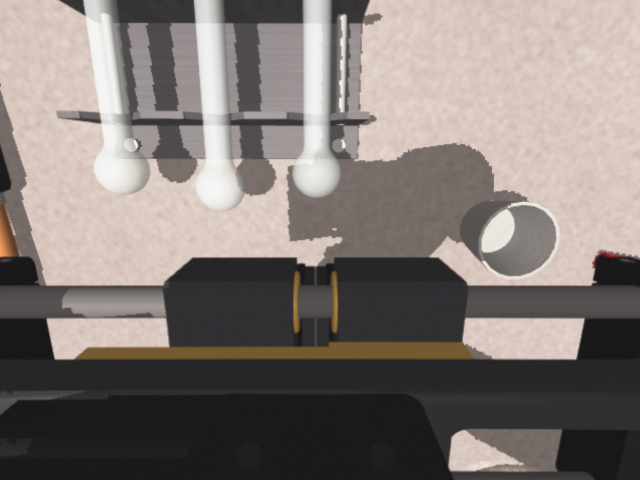

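The closed fingers are in front of blank_b's bulb at (316,173). The other bulbs are at (122,171) and (219,185), and the tin at (510,238) is below the gripper body's level. Measuring the bulbs, then descending.

```bash
python3 - <<'E'
from h import *
c,p,d=load("w17")
print(rack(onplane(c,[(122,171),(219.5,186),(316.5,173),(122,192),(219.5,210),(316.5,197)],[64]*6)))
E
python3 -m creep '[[0,0.05,0.001,0,0,0,1],[0.001,0.1,0.001,0.003,0,0,1],[0.001,0.117,0.001,0.003,0,0,1],[0.001,0.117,0.001,0.003,0,0,1]]' 10; python3 - <<'E'
from h import *
p,R,s=tool();print(rack(p),s["force"].round(2))
togo(world((-110,-75,53)),[-90,0,172.65])
E
```

```text
[[ -78.5   76.1   64. ]
 [ -89.8    1.6   64. ]
 [ -79.7  -74.2   64. ]
 [ -94.7   78.3   64. ]
 [-108.8    2.9   64. ]
 [ -98.3  -74.3   64. ]]
time: 23.88
tool_pos: [422.4, 178.9, 51.6]
tcp_rot: [-89.8, -0.1, 172.7]
force: [0.7, 0.3, 0.9]
gripper_width: 0.005
[[-130.2  -76.1   51.6]] [0.66 0.27 0.95]
pos [422.4 178.9  51.6] rpy [-8.9830e+01 -1.0000e-01  1.7267e+02] shift m [-0.0202 -0.0014 -0.0011] rot rad [-0.003   0.0003  0.0018] deg 0.2 rows 0.32
```

```bash
python3 -m creep '[[-0.006,-0.001,-0.001,0,0,0,1],[-0.012,-0.001,-0.001,0,0,0,1],[-0.018,-0.001,-0.001,0,0,0,1],[-0.02,-0.001,-0.001,0,0,0,1]]' 10; python3 - <<'E'
from h import *
p,R,s=tool();print(rack(p),s["force"].round(2))
E
python3 -m creep '[[-0.001,0,0,0,0,0,1],[-0.002,0,0,0,0,0,1],[-0.003,0,0,0,0,0,1],[-0.003,0,0,0,0,0,1]]' 10; python3 - <<'E'
from h import *
p,R,s=tool();print(rack(p),s["force"].round(2))
E
python3 -m creep '[[-0.001,0,0,0,0,0,1],[-0.002,0,0,0,0,0,1],[-0.003,0,0,0,0,0,1],[-0.003,0,0,0,0,0,1]]' 10; python3 - <<'E'
from h import *
p,R,s=tool();print(rack(p),s["force"].round(2))
E
```

```text
time: 24.38
tool_pos: [443.1, 177.5, 53.0]
tcp_rot: [-89.9, -0.1, 172.6]
force: [0.3, -0.9, -0.5]
gripper_width: 0.004
[[-109.6  -74.9   53. ]] [ 0.34 -0.88 -0.46]
time: 24.88
tool_pos: [446.0, 177.1, 53.0]
tcp_rot: [-89.9, -0.1, 172.6]
force: [-0.7, -0.7, 0.4]
gripper_width: 0.005
[[-106.6  -75.    53. ]] [-0.75 -0.69  0.4 ]
time: 25.38
tool_pos: [449.1, 176.7, 53.0]
tcp_rot: [-89.9, -0.1, 172.6]
force: [0.2, -0.5, 0.3]
gripper_width: 0.004
[[-103.5  -74.9   53. ]] [ 0.18 -0.53  0.33]
```

```bash
for k in 1 2; do :; done; python3 -m creep '[[-0.001,0,0,0,0,0,1],[-0.002,0,0,0,0,0,1],[-0.002,0,0,0,0,0,1]]' 10; python3 - <<'E'
from h import *
p,R,s=tool();print(rack(p),s["force"].round(2))
E
python3 -m creep '[[-0.001,0,0,0,0,0,1],[-0.0015,0,0,0,0,0,1],[-0.0015,0,0,0,0,0,1]]' 10; python3 - <<'E'
from h import *
p,R,s=tool();print(rack(p),s["force"].round(2))
E
```

```text
time: 25.75
tool_pos: [449.6, 176.2, 52.7]
tcp_rot: [-89.8, -0.2, 172.6]
force: [-5.4, 3.1, 3.0]
gripper_width: 0.006
[[-102.9  -75.3   52.7]] [-5.42  3.12  3.02]
time: 26.12
tool_pos: [449.6, 176.1, 52.6]
tcp_rot: [-89.8, -0.4, 172.6]
force: [-6.6, 4.2, 3.6]
gripper_width: 0.008
[[-102.9  -75.4   52.6]] [-6.63  4.24  3.6 ]
```

Firm resistance (about 6.6 N) comes at TCP x = -102.9, which is the home bulb tip (-93) minus half a finger width. So blank_b is home; backing off to blank_a.

```bash
python3 -m creep '[[0.01,0,0,0,0,0,1],[0.03,-0.02,0,0,0,0,1],[0.03,-0.055,-0.05,0,0,0,1],[0.03,-0.055,-0.1,0,0,0,1],[0.03,-0.055,-0.15,0,0,0,1]]' 10; python3 - <<'E'
from h import *
togo(world((-125,75,53)),[-90,0,172.65])
E
```

```text
time: 26.75
tool_pos: [439.7, 330.7, 108.2]
tcp_rot: [-89.9, -0.3, 172.6]
force: [-0.3, -0.6, -0.2]
gripper_width: 0.009
pos [439.7 330.7 108.2] rpy [-89.88  -0.27 172.59] shift m [-0.0077  0.0551  0.0014] rot rad [-0.002  -0.001   0.0047] deg 0.3 rows 0.89
```

```bash
python3 -m creep '[[0,0.03,0.001,0,0,0.004,1],[0,0.055,0.0014,-0.002,0,0.004,1],[-0.008,0.055,0.0014,-0.002,0,0.004,1],[-0.018,0.055,0.0014,-0.002,0,0.004,1],[-0.018,0.055,0.0014,-0.002,0,0.004,1]]' 10; python3 - <<'E'
from h import *
p,R,s=tool();print(rack(p),s["force"].round(2))
E
python3 -m creep '[[-0.002,0,0,0,0,0,1],[-0.004,0,0,0,0,0,1],[-0.006,0,0,0,0,0,1],[-0.008,0,0,0,0,0,1],[-0.008,0,0,0,0,0,1]]' 10; python3 - <<'E'
from h import *
p,R,s=tool();print(rack(p),s["force"].round(2))
E
```

```text
time: 27.38
tool_pos: [458.7, 327.4, 54.3]
tcp_rot: [-90.1, 0.1, 172.5]
force: [-0.4, -0.7, -0.5]
gripper_width: 0.008
[[-113.2   75.7   54.3]] [-0.45 -0.66 -0.52]
time: 28.0
tool_pos: [466.7, 326.3, 54.3]
tcp_rot: [-90.1, 0.1, 172.5]
force: [-0.7, 0.0, -0.3]
gripper_width: 0.003
[[-105.1   75.7   54.3]] [-0.65  0.05 -0.29]
```

```bash
python3 -m creep '[[-0.001,0,0,0,0,0,1],[-0.002,0,0,0,0,0,1],[-0.003,0,0,0,0,0,1],[-0.003,0,0,0,0,0,1]]' 10; python3 - <<'E'
from h import *
p,R,s=tool();print(rack(p),s["force"].round(2))
E
python3 -m creep '[[-0.001,0,0,0,0,0,1],[-0.0015,0,0,0,0,0,1],[-0.0015,0,0,0,0,0,1]]' 10; python3 - <<'E'
from h import *
p,R,s=tool();print(rack(p),s["force"].round(2))
E
```

```text
time: 28.5
tool_pos: [468.8, 325.9, 54.1]
tcp_rot: [-90.1, -0.0, 172.5]
force: [-4.5, 1.2, -0.1]
gripper_width: 0.003
[[-103.    75.5   54.1]] [-4.55  1.19 -0.13]
time: 28.88
tool_pos: [468.9, 325.8, 54.0]
tcp_rot: [-90.1, -0.1, 172.5]
force: [-6.1, 2.1, 2.4]
gripper_width: 0.005
[[-102.9   75.4   54. ]] [-6.1   2.11  2.39]
```

Blank_a is home too, with the same resistance at x = -102.9. Now blank_c.

```bash
python3 -m creep '[[0.01,0,0,0,0,0,1],[0.035,-0.02,0,0,0,0,1],[0.035,-0.055,0.03,0,0,0,1],[0.035,-0.055,0.075,0,0,0,1],[0.035,-0.055,0.075,0,0,0,1]]' 10; python3 - <<'E'
from h import *
togo(world((-137,0,53.5)),[-90,0,172.65])
E
```

```text
time: 29.5
tool_pos: [423.6, 253.4, 109.5]
tcp_rot: [-90.0, -0.2, 172.4]
force: [-1.2, 0.3, 0.2]
gripper_width: 0.006
pos [423.6 253.4 109.5] rpy [-9.0050e+01 -1.5000e-01  1.7237e+02] shift m [-0.0017  0.056  -0.0021] rot rad [ 0.0008 -0.0048  0.0027] deg 0.3 rows 0.9
```

```bash
python3 -m creep '[[0,0.03,-0.002,0,-0.005,0.003,1],[0,0.056,-0.002,0,-0.005,0.003,1],[-0.008,0.056,-0.002,0,-0.005,0.003,1],[-0.014,0.056,-0.002,0,-0.005,0.003,1],[-0.014,0.056,-0.002,0,-0.005,0.003,1]]' 10; python3 - <<'E'
from h import *
p,R,s=tool();print(rack(p),s["force"].round(2))
E
python3 -m creep '[[-0.003,0,0,0,0,0,1],[-0.006,0,0,0,0,0,1],[-0.009,0,0,0,0,0,1],[-0.012,0,0,0,0,0,1],[-0.012,0,0,0,0,0,1]]' 10; python3 - <<'E'
from h import *
p,R,s=tool();print(rack(p),s["force"].round(2))
E
```

```text
time: 30.12
tool_pos: [438.9, 254.4, 54.5]
tcp_rot: [-90.2, 0.1, 172.6]
force: [0.4, -0.3, -0.4]
gripper_width: 0.01
[[-123.5    0.8   54.5]] [ 0.42 -0.26 -0.44]
time: 30.75
tool_pos: [451.1, 252.9, 54.5]
tcp_rot: [-90.2, 0.1, 172.6]
force: [-0.7, -0.5, 0.0]
gripper_width: 0.004
[[-111.2    0.9   54.5]] [-0.75 -0.52  0.04]
```

```bash
python3 -m creep '[[-0.002,0,0,0,0,0,1],[-0.004,0,0,0,0,0,1],[-0.006,0,0,0,0,0,1],[-0.006,0,0,0,0,0,1]]' 10; python3 - <<'E'
from h import *
p,R,s=tool();print(rack(p),s["force"].round(2))
E
python3 -m creep '[[-0.001,0,0,0,0,0,1],[-0.002,0,0,0,0,0,1],[-0.003,0,0,0,0,0,1],[-0.003,0,0,0,0,0,1]]' 10; python3 - <<'E'
from h import *
p,R,s=tool();print(rack(p),s["force"].round(2))
E
```

```text
time: 31.25
tool_pos: [457.2, 252.1, 54.5]
tcp_rot: [-90.2, 0.1, 172.6]
force: [0.2, 0.2, -0.4]
gripper_width: 0.005
[[-105.     0.9   54.5]] [ 0.25  0.19 -0.36]
time: 31.75
tool_pos: [459.2, 251.6, 54.2]
tcp_rot: [-90.1, 0.0, 172.6]
force: [-5.1, 1.7, 1.3]
gripper_width: 0.002
[[-103.1    0.7   54.2]] [-5.09  1.74  1.31]
```

```bash
python3 -m creep '[[-0.001,0,0,0,0,0,1],[-0.0015,0,0,0,0,0,1],[-0.0015,0,0,0,0,0,1]]' 10; python3 - <<'E'
from h import *
p,R,s=tool();print(rack(p),s["force"].round(2))
E
python3 -m creep '[[0.01,0,0,0,0,0,1],[0.03,-0.02,0,0,0,0,1],[0.03,-0.07,0.0,0,0,0,1],[0.03,-0.12,0,0,0,0,1],[0.03,-0.15,0,0,0,0,1]]' 10; python3 -m creep '[[0.0,0,0,0,0,0,1],[0,0,0,0,0,0,1]]'; python3 - <<'E'
from h import *
p,R,s=tool();print(rack(p),s["force"].round(2))
snap("wrist","w18");snap("top","t18");snap("scene","s18")
p=cv2.imread("pics/t18.png");q=cv2.imread("pics/s18.png")
import numpy as np
cv2.imwrite("pics/ts.png",np.hstack([cv2.resize(p[160:290,150:310],(400,325),interpolation=cv2.INTER_CUBIC),cv2.resize(q[190:320,330:490],(400,325),interpolation=cv2.INTER_CUBIC)]))
E
```

```text
time: 32.12
tool_pos: [459.2, 251.5, 54.1]
tcp_rot: [-90.1, -0.1, 172.6]
force: [-5.7, 3.2, 2.7]
gripper_width: 0.004
[[-103.     0.6   54.1]] [-5.72  3.24  2.74]
time: 32.75
tool_pos: [430.3, 255.7, 207.2]
tcp_rot: [-90.3, 0.1, 172.6]
force: [-0.7, 0.4, 0.0]
gripper_width: 0.007
time: 33.0
tool_pos: [429.7, 255.3, 206.4]
tcp_rot: [-90.3, 0.1, 172.6]
force: [0.3, -0.7, -0.7]
gripper_width: 0.009
[[-132.8    0.5  206.4]] [ 0.3  -0.65 -0.65]
```

View pics/w18.png

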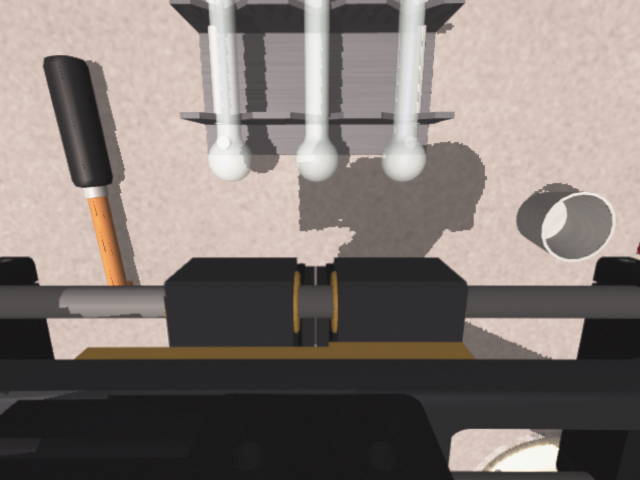

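View pics/ts.png

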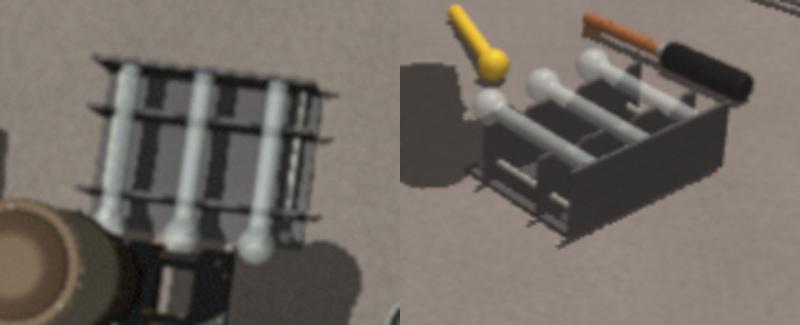

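The bulbs are in one even row at (230,158), (317,158) and (404,158), and the scene view shows all three level in the notches. One more view will check the tails at the stop and the heights.

```bash
python3 -m creep '[[-0.05,-0.01,0,0,0,0,1],[-0.1,-0.01,0,0,0,0,1],[-0.13,-0.01,0,0,0,0,1],[-0.13,-0.01,0,0,0,0,1],[-0.13,-0.01,0,0,0,0,1]]' 10; python3 - <<'E'
from h import *
snap("wrist","w19")
c,p,d=load("w19")
cv2.imwrite("pics/w19z.png",cv2.resize(p[40:260,140:500,::-1],None,fx=2.2,fy=2.2,interpolation=cv2.INTER_CUBIC))
c,p,d=load("w18")
P=onplane(c,[(230,158),(317,158),(404,158)],64);print(rack(P))
E
```

```text
time: 33.78
tool_pos: [557.8, 238.0, 214.3]
tcp_rot: [-90.0, -0.1, 172.6]
force: [-0.1, 0.0, 0.2]
gripper_width: 0.001
[[-72.6  76.1  64. ]
 [-72.6   0.4  64. ]
 [-72.7 -75.1  64. ]]
```

View pics/w19z.png

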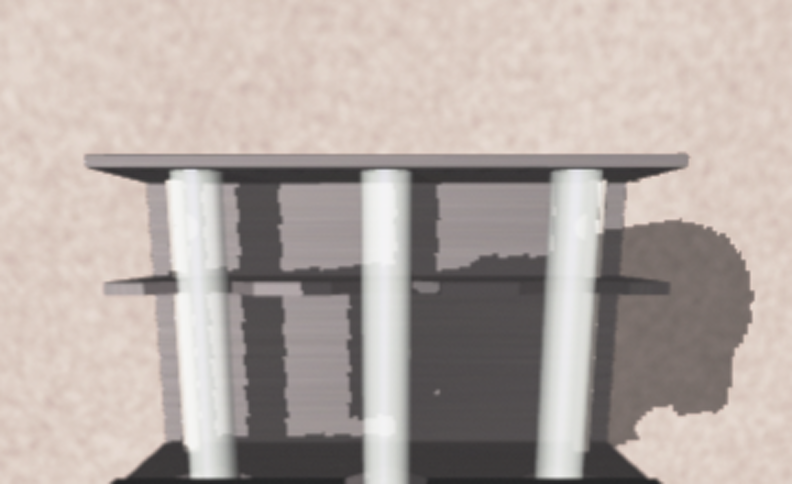

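All three tails meet the stop at the same row (about y=170 in the zoom). The arm is clear at TCP height 214 mm, so I'm handing in.

```bash
python3 - <<'E'
from h import *
A=np.load("top0.npz")["p"].astype(int);c,B,_=load("t18");B=B.astype(int)
D=np.abs(A-B).max(2)
for n,(x0,y0,x1,y1) in dict(tin=(300,275,336,310),paddle=(490,225,515,315),brush=(130,205,155,308),red=(355,305,432,340)).items():
    print(n,(D[y0:y1,x0:x1]>60).mean().round(3))
print(arm.finish_job())
E
```

```text
tin 0.0
paddle 0.0
brush 0.256
red 0.0
the job is handed in; nothing more can be done
None
```

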